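Fetch the ball valve from behind the jar, sleeve and tin

ROBOT

A 7-joint arm with a two-finger parallel gripper is mounted at the origin on the work surface. World frame = base frame: x ahead of the robot, y to its left, z up, the work surface at z = 0. Lengths are in m, angles in rad, forces in N, time in s.
With the tool pointing down it reaches from about 0.4 to 0.85 m from the base axis. Payload 10.4 kg.
Tool frame: the origin (TCP) lies between the finger pads; the fingertips stand manip.finger_overhang ahead of it and the grasp point (between the pads) lies 11 mm behind it (manip.finger_overhang is the distance from the TCP to the fingertips, in m); x points along the fingers, z is the direction in which the jaws open and shut, and the axes are right-handed (so a half turn about x gives the same grasp; the last joint's range is limited). The gripper opens to 85 mm and grips with 20 to 120 N. Pads are 22 mm wide; open, the fingers measure 114 mm over their backs; the gripper's body (76 mm by 85 mm) begins 54 mm behind the grasp point. The pads swing forward as they close: fully open they stand 13 mm farther back than shut.
Start: joints at [1.085, 0.332, -0.065, 1.46, 0.022, 1.35, -0.088], TCP at [0.279, -0.559, 0.239] pointing down, gripper open.
Joint ranges: [-2.6, 2.6], [-0.5, 2.12], [-1.47, 1.34], [0.16, 2.42], [-1.27, 4.41], [0.06, 2.06], [-2.6, 2.6]. Speed limits (rad/s): [2.22, 2.22, 2.79, 2.79, 3.14, 3.14, 3.14].

INTERFACE

Orientations are given as a unit quaternion [x, y, z, w].
In Python, from workcell import get_obs, camera, workorder, manip gives the robot as it stands. The module is installed in compiled form; this text tells all that it offers.
- The arm moves only by the tool play_rows, never from a script. Its argument "increments" is text: rows parted by semicolons, each of 4 numbers parted by spaces: the shift along the tool's x, y, z in m, then the turn about the tool's x in rad. A call has 1 to 20 rows; each row shifts and turns the pose as measured when the row begins, along the tool's axes as they then stand; what a row does not reach is not made up. A row lasts 1/10 s, in which the tool goes at most 50 mm and 8.59 degrees, less where a joint would pass 70% of its speed; a pose out of reach is approached as far as the arm can. A call is refused whole if a number of a shift passes 0.05 or a number of a turn 0.15, either way. A call with a gripper value outside its range is refused whole. "hand" is the gripper command: -1 is fully open, 1 is shut, values between are in proportion, set as the call begins (left out, the last holds). The fingers move at their own pace and stop on an object; "squeeze" is the grip in N (left out, the last holds). Time passes only in rows, so rows that do not move let the fingers close. It gives the time, the measured TCP pose, the force and the opening at its end, in the units of the state.
- get_obs(): the state, without advancing time (a new reading comes with each control period).
- camera(name): name is "side" or "top"; returns a dict with "img" (400x640x3 uint8, blue, green, red), "fov_y" (degrees; the focal length in pixels is half the picture's height over the tangent of half this angle, whatever the lens; pixels are square), "cx", "cy" (the principal point, pixels), "R" (3x3) and "t" (3): a world point X has camera coordinates R X + t. Camera axes: x right, y down, z forward; pixel columns grow to the right and rows downward; lengths in m; the calibration is good to about 2 mm. A picture is of the moment at which its call begins. There is no depth.
- workorder.hand_in(): hands the job in, once; it reports no verdict.
The state is a dict: "clock": time; "joint_pos": joint angles; "joint_velocities": joint speeds; "tau": joint torques, N m; "position": TCP position; "ee_rot": TCP orientation; "ft_force": force on the tool from outside, world axes, zero at the start; "torque": the same for the moment, N m; "grip_width": opening from 0.0 (shut) to 1.0 (fully open).
Only numpy, scipy, OpenCV 4.12 (cv2) and the standard library are available. Lean on these libraries where they do the work, as an engineer would, in place of code of your own. Each camera call takes 0.05 s, during which the arm holds its last target.

TASK

The brass ball valve in the plywood stock tray is hemmed in by the three tall things standing in front of it: first stand the flux jar, the copper sleeve and the square tin upright on the rubber side mat, then lay the valve, lever up, flat on the floor of the white cardboard job box. Once the valve is in the box, put the three things back in the tray, each upright on the same pad it came from, and never tip any of them over.

Things in the scene. Friction and masses are not known exactly. Their poses are not given: they have to be found in the camera images.
- flux_jar: Closed round white plastic jar with a black cap: body 50 mm diameter up to 66 mm height, tapering to the cap, 38 mm diameter from 74 to 100 mm height. 0.1 to 0.25 kg. Origin at the centre of its underside, z up. It starts upright on one of the three pads of the stock tray (which pad changes from start to start).
- sleeve: Copper pipe sleeve standing on end: an open tube, outer diameter 42 mm, wall 2.5 mm, 95 mm high, open at top and bottom. 0.14 to 0.28 kg. Origin at the centre of its underside, z along the tube, up. Starts upright on another of the three pads.
- tin: Square metal tin with a lid, 44 x 44 mm (the lid 46 mm), 92 mm high, with a small flat dark cap on top up to 96 mm. 0.15 to 0.31 kg. Origin at the centre of its underside, x and y square to its sides, z up. Starts upright on the remaining pad, its sides within 0.12 rad of square to the tray.
- valve: Brass ball valve to fetch: 100 mm long (its y), 34 wide (x), body 34 high; boxy flat-sided middle 44 mm long, hexagonal end nuts, flat yellow lever 14 mm wide along +y, 12 mm behind to 62 mm past the centre, top at 47 mm. 0.3-0.6 kg. Origin: centre of underside, z up. Lies along tray y, 5-15 mm behind the tall things, 30 mm free beyond. A smaller valve, outside the tray, is not part of the job.
- stock_tray: Plywood tray, fixed: 170 mm (x) by 230 (y), floor top 6 mm above the bench, rim 6 wide, 18 high. Origin: centre of underside; x points to its back, away from the robot. Three flush dark round pads, 62 mm across, at x = -36 mm, y = +62, 0, -62. Each tall thing starts within 4 mm of a pad's centre, the valve near x = +14 mm, y = 0. Copper elbows, 23 mm high, lie in both back corners.
- side_mat: Side area: plain black rubber mat fixed to the bench, 230 mm (x) by 130 mm (y), top 4 mm above the bench. Origin at the centre of its underside. It lies to the left or to the right of the tray, the job box on the other side.
- job_box: Shallow open white cardboard job box, fixed to the bench: outside 170 mm (x) by 140 mm (y) by 22 mm high, walls and floor 5 mm thick, empty. Origin at the centre of its underside.
Things that resemble listed ones, but are neither listed nor needed, are in the scene too. Leave any green look-alike of the sleeve alone.

How it is judged:
On the way, in this order (a step that is already met when the one before it is completed fails the run):
1. the jar, the sleeve and the tin all stand upright and at rest on the side mat (x of flux_jar in the frame of side_mat between -0.115 and 0.115 m and y of flux_jar in the frame of side_mat between -0.065 and 0.065 m and z of flux_jar in the frame of side_mat between 0 and 0.01 m and angle between each of flux_jar, sleeve, tin's own z axis and vertical below 0.15 rad and linear speed of each of flux_jar, sleeve, tin below 0.02 m/s and angular speed of each of flux_jar, sleeve, tin below 0.2 rad/s and x of sleeve in the frame of side_mat between -0.115 and 0.115 m and y of sleeve in the frame of side_mat between -0.065 and 0.065 m and z of sleeve in the frame of side_mat between 0 and 0.01 m and x of tin in the frame of side_mat between -0.115 and 0.115 m and y of tin in the frame of side_mat between -0.065 and 0.065 m and z of tin in the frame of side_mat between 0 and 0.01 m), for 0.2 s.
2. the valve lies lever up on the floor of the job box while the other three still stand on the mat (all of step 1 and x of valve in the frame of job_box between -0.06 and 0.06 m and y of valve in the frame of job_box between -0.05 and 0.05 m and z of valve in the frame of job_box between 0 and 0.013 m and angle between valve's own z axis and vertical below 0.2 rad and linear speed of valve below 0.02 m/s and angular speed of valve below 0.2 rad/s), for 0.2 s.
At the end, for the whole second after the job is handed in: The valve lies flat (within 0.2 rad), lever up, on the floor of the job box, its centre within 60 mm (x) and 50 mm (y) of the box's centre; the jar, the sleeve and the tin each stand upright (within 0.1 rad) within 15 mm of where each stood at the start; all are released and at rest (x of valve in the frame of job_box between -0.06 and 0.06 m and y of valve in the frame of job_box between -0.05 and 0.05 m and z of valve in the frame of job_box between 0 and 0.013 m and angle between valve's own z axis and vertical below 0.2 rad and linear speed of each of valve, flux_jar, sleeve, tin below 0.02 m/s and angular speed of each of valve, flux_jar, sleeve, tin below 0.2 rad/s and distance of each of flux_jar, sleeve, tin from where it was at the start of the episode below 0.015 m and angle between each of flux_jar, sleeve, tin's own z axis and vertical below 0.1 rad); the robot touches nothing.
It fails at once if the jar, the sleeve or the tin is tipped over (by more than 0.7 rad) (angle between any of flux_jar, sleeve, tin's own z axis and vertical above 0.7 rad).
It also fails if it takes over 138 s, if anything falls off the work surface, if the arm or the gripper's body presses on something with over 40 N, if the wrist force passes 120 N, or if a joint passes its speed limit or range.

## Working session

There is one attempt and no reset: what is moved stays moved. The work goes in short steps, Python scripts to look and compute and a tool call to move; the robot and the scene stay as the last step left them, time stands still between calls to the robot, and variables do not carry over. Pictures are saved under pics/ and viewed, and the job is handed in when it is done.

Besides the shell and the picture viewer there is one more tool, called after ">>>" as name(argument=value, ...) on one line, values as JSON. play_rows: Moves the arm, as the interface text tells. Its arguments: {"type":"object","properties":{"increments":{"type":"string"},"hand":{"type":"number"},"squeeze":{"type":"number"}},"required":["increments"]}

```bash
mkdir -p pics; python3 - <<'E'
from workcell import get_obs, camera, workorder, manip
import cv2,numpy as np
o=get_obs()
for k,v in o.items(): print(k,np.round(v,4))
print(manip.finger_overhang)
for n in("side","top"):
    c=camera(n); cv2.imwrite(f"pics/{n}0.png",c["img"]); print(n,c["fov_y"],c["cx"],c["cy"],np.round(c["R"],4).tolist(),np.round(c["t"],4))
    print(-np.array(c["R"]).T@c["t"])
E
```

```text
clock 0.0
joint_pos [ 1.0854  0.3329 -0.0647  1.461   0.0216  1.3499 -0.0885]
joint_velocities [ 0.0005 -0.0013 -0.0017 -0.0002 -0.0013 -0.0005  0.0008]
tau [-4.00000e-04 -6.25432e+01  4.89000e-02 -3.91598e+01  1.64000e-02
  9.80000e-03 -0.00000e+00]
position [ 0.2789 -0.5589  0.2385]
ee_rot [ 0.3722  0.6018 -0.3717  0.6009]
ft_force [ 0.2917  0.0634 -0.7325]
torque [-0.0139  0.0403  0.0604]
grip_width 0.9977
0.008
side 47.49062812344275 323.36274138613834 193.47662824543315 [[-0.8915, -0.4526, 0.021], [-0.2647, 0.4826, -0.8349], [0.3677, -0.7498, -0.55]] [0.4233 0.1833 0.856 ]
[0.11113655 0.74501984 0.61498429]
top 47.51475470987647 321.4629445142444 186.13651658450152 [[0.0061, -0.9997, -0.0235], [-0.9957, -0.0039, -0.0922], [0.0921, 0.0239, -0.9955]] [0.004  0.5002 0.8843]
[ 0.4166012  -0.01521531  0.92650501]
```

View pics/side0.png

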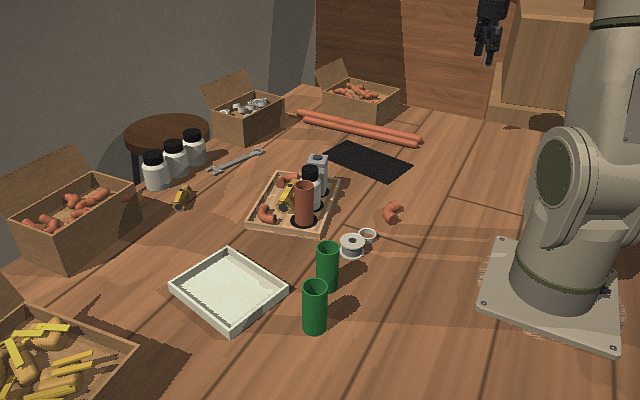

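View pics/top0.png

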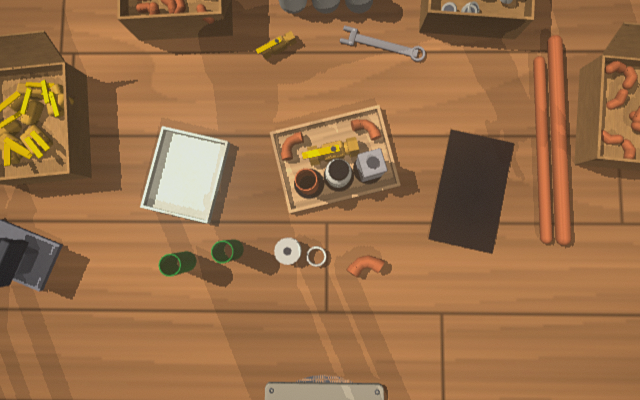

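```bash
cat > h.py <<'E'
from workcell import get_obs, camera, workorder, manip
import cv2,numpy as np
from scipy.spatial.transform import Rotation as Ro
def cam(n): 
    c=camera(n); c["R"]=np.array(c["R"]);c["t"]=np.array(c["t"]); c["f"]=200/np.tan(np.radians(c["fov_y"]/2)); return c
def ray(c,u,v,z):
    d=c["R"].T@np.array([(u-c["cx"])/c["f"],(v-c["cy"])/c["f"],1.]); o=-c["R"].T@c["t"]
    return o+d*(z-o[2])/d[2]
def proj(c,X):
    p=c["R"]@np.asarray(X)+c["t"]; return np.array([c["cx"]+c["f"]*p[0]/p[2],c["cy"]+c["f"]*p[1]/p[2]])
E
python3 - <<'E'
from h import *
c=cam("top"); i=c["img"]
print(Ro.from_quat(get_obs()["ee_rot"]).as_matrix().round(3).tolist())
cv2.imwrite("pics/z1.png",cv2.resize(i[95:225,262:412],None,fx=5,fy=4.6,interpolation=cv2.INTER_CUBIC)[:,:])
hsv=cv2.cvtColor(i,cv2.COLOR_BGR2HSV)
def rect(m,z,name):
    cs,_=cv2.findContours(m,cv2.RETR_EXTERNAL,cv2.CHAIN_APPROX_NONE); 
    for k in sorted(cs,key=cv2.contourArea)[-2:]:
        b=cv2.boxPoints(cv2.minAreaRect(k)); P=np.array([ray(c,*q,z)[:2] for q in b])
        print(name,cv2.contourArea(k),b.round(1).tolist(),"ctr",P.mean(0).round(4),"sides",np.linalg.norm(P-np.roll(P,-1,0),axis=1).round(4), "ang",[np.degrees(np.arctan2(*(P[j]-P[(j+1)%4])[::-1])).round(2) for j in range(4)])
m=(hsv[...,2]<45).astype(np.uint8)*255; m[:, :420]=0; m[:, 525:]=0
rect(m,.004,"mat")
m=((hsv[...,1]<40)&(hsv[...,2]>130)).astype(np.uint8)*255; m[:, :130]=0; m[:,240:]=0
rect(m,.022,"box")
E
```

```text
[[-0.001, 0.895, 0.446], [0.001, 0.446, -0.895], [-1.0, -0.0, -0.001]]
box 5616.0 [[139.8000030517578, 206.6999969482422], [161.6999969482422, 123.9000015258789], [228.3000030517578, 141.5], [206.39999389648438, 224.3000030517578]] ctr [0.5243 0.2843] sides [0.1735 0.1424 0.1723 0.1401] ang [np.float64(167.39), np.float64(75.24), np.float64(-13.35), np.float64(-104.26)]
```

View pics/z1.png

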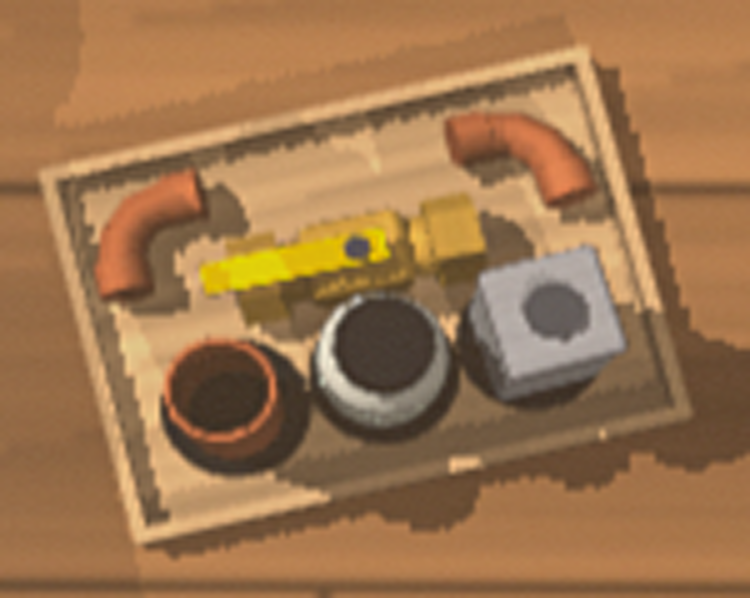

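```bash
python3 - <<'E'
from h import *
c=cam("top"); i=c["img"]
def s(x,y): return (262+(x+.5)/5-.5, 95+(y+.5)/4.6-.5)
P=np.array([ray(c,*s(*q),.018)[:2] for q in [(42,175),(585,48),(690,415),(145,543)]])
print("tray",P.round(4).tolist(),P.mean(0),np.linalg.norm(P-np.roll(P,-1,0),axis=1).round(4))
ey=(P[0]-P[1]+P[3]-P[2]); th=np.arctan2(-ey[0],ey[1]); print("yaw",th)
ex=(P[0]-P[3]+P[1]-P[2]); print("yaw2",np.arctan2(ex[1],ex[0]))
th=(th+np.arctan2(ex[1],ex[0]))/2
Rm=np.array([[np.cos(th),-np.sin(th)],[np.sin(th),np.cos(th)]]);C=P.mean(0)
for n,q,z in [("sleeve",(221,390),.101),("jar",(386,343),.106),("tin",(552,312),.098),("tincap",(555,310),.102),("pivot",(357,246),.053)]:
    w=ray(c,*s(*q),z)[:2]; print(n,w.round(4),"tray",(Rm.T@(w-C)).round(4))
for n,l in [("tip",(200,278)),("tail",(388,240))]: print(n,ray(c,*s(*l),.053).round(4))
for y in(.062,0,-.062): print("pad",C+Rm@[-.036,y])
g=i.max(2); print(i[190,470],i[120,480],i[160,440])
m=((g<60)).astype(np.uint8)*255; m[:, :425]=0; m[:, 520:]=0; m[:120]=0;m[260:]=0
cs,_=cv2.findContours(m,cv2.RETR_EXTERNAL,cv2.CHAIN_APPROX_NONE); k=max(cs,key=cv2.contourArea)
b=cv2.boxPoints(cv2.minAreaRect(k)); Q=np.array([ray(c,*q,.004)[:2] for q in b]); print(b,Q,Q.mean(0),np.linalg.norm(Q-np.roll(Q,-1,0),axis=1))
E
```

```text
tray [[0.6096, 0.1121], [0.6669, -0.1087], [0.5039, -0.1498], [0.4471, 0.0681]] [ 0.55685303 -0.01957847] [0.2282 0.1681 0.2251 0.1683]
yaw 0.2544742210867963
yaw2 0.2555911801489965
sleeve [0.5052 0.0334] tray [-0.0366  0.0643]
jar [ 0.5236 -0.0268] tray [-0.034   0.0014]
tin [ 0.5373 -0.0878] tray [-0.0362 -0.0611]
tincap [ 0.5375 -0.0886] tray [-0.0361 -0.0619]
pivot [ 0.5718 -0.0162] tray [ 0.0153 -0.0005]
tip [0.558  0.0448 0.053 ]
tail [ 0.5744 -0.0283  0.053 ]
pad [0.50637627 0.03133417]
pad [ 0.52201745 -0.02866044]
pad [ 0.53765862 -0.08865505]
[41 48 57] [ 79 126 180] [ 75 119 171]
[[446.21564 207.88533]
 [471.64685 160.65596]
 [508.9771  180.75688]
 [483.5459  227.98625]] [[ 0.45883491 -0.24506903]
 [ 0.55516667 -0.29831346]
 [ 0.51432748 -0.37224172]
 [ 0.41890071 -0.3187094 ]] [ 0.48680744 -0.3085834 ] [0.11006715 0.08445843 0.10941654 0.08377138]
```

```bash
python3 - <<'E'
from h import *
c=cam("top"); i=c["img"].astype(int)
m=((i[...,2]<70)&(abs(i[...,2]-i[...,0])<25)).astype(np.uint8)*255; m[:, :420]=0; m[:, 525:]=0; m[:120]=0;m[265:]=0
cs,_=cv2.findContours(m,cv2.RETR_EXTERNAL,cv2.CHAIN_APPROX_NONE); k=max(cs,key=cv2.contourArea)
b=cv2.boxPoints(cv2.minAreaRect(k))
for b in (b,np.array([(451,130),(514,143),(493,253),(429,240)])):
    Q=np.array([ray(c,*q,.004)[:2] for q in b]); C=Q.mean(0);print(b.tolist(),Q.round(3).tolist(),C,np.linalg.norm(Q-np.roll(Q,-1,0),axis=1))
ex=Q[0]-Q[3]+Q[1]-Q[2]; th=np.arctan2(ex[1],ex[0]); print("yaw",th)
Rm=np.array([[np.cos(th),-np.sin(th)],[np.sin(th),np.cos(th)]])
for q in [(-.07,-.03),(0,.03),(.07,-.03)]: print(C+Rm@q)
E
```

```text
[[428.2831115722656, 239.17153930664062], [450.6023864746094, 130.05502319335938], [514.017333984375, 143.02627563476562], [491.6980895996094, 252.14279174804688]] [[0.396, -0.208], [0.618, -0.257], [0.592, -0.385], [0.371, -0.334]] [ 0.49422108 -0.29589319] [0.22780615 0.13057528 0.22652806 0.12790369]
[[451, 130], [514, 143], [493, 253], [429, 240]] [[0.618, -0.258], [0.592, -0.385], [0.369, -0.336], [0.394, -0.21]] [ 0.49343399 -0.29707102] [0.12976086 0.22765176 0.12901097 0.22939705]
yaw -0.21398787075164288
[ 0.4186598  -0.31152168]
[ 0.49980474 -0.26775526]
[ 0.55546666 -0.34125187]
```

```bash
cat > g.py <<'E'
from h import *
import sys
def go(x,y,z,yaw,after=True):
    o=get_obs(); R=Ro.from_quat(o["ee_rot"]).as_matrix(); p=np.array(o["position"])
    cur=np.arctan2(R[1,2],R[0,2]); d=(yaw-cur+np.pi/2)%np.pi-np.pi/2
    print("t",round(o["clock"],2),"p",p.round(4),"yaw",cur.round(4),"tilt",np.degrees(np.arccos(-R[2,0])).round(2),"F",np.round(o["ft_force"],1),"w",round(o["grip_width"],3),"q7",round(o["joint_pos"][6],2))
    dw=np.array([x,y,z])-p; print("turn x (rad)",round(-d,4)," tool shift now",(R.T@dw).round(4))
    R2=R@Ro.from_euler("x",-d).as_matrix(); print(" tool shift after turn",(R2.T@dw).round(4))
if __name__=="__main__": go(*map(float,sys.argv[1:5]))
E
python3 g.py 0.5375 -0.0883 0.20 0.255
```

```text
t 0.25 p [ 0.279  -0.5591  0.239 ] yaw -1.108 tilt 0.03 F [ 0.  -0.1 -0.3] w 0.997 q7 -0.09
turn x (rad) -1.363  tool shift now [ 0.0391  0.4415 -0.3059]
 tool shift after turn [0.0391 0.3904 0.3689]
```

>>> play_rows(increments="0 0 0 -0.136;0 0 0 -0.136;0 0 0 -0.136;0 0 0 -0.136;0 0 0 -0.136;0 0 0 -0.136;0 0 0 -0.136;0 0 0 -0.136;0 0 0 -0.136;0 0 0 -0.136", hand=-1, squeeze=40)

```text
clock: 1.25
position: [0.2786, -0.5584, 0.2372]
ee_rot: [-0.106, 0.699, 0.108, 0.698]
ft_force: [0.6, 0.2, -0.9]
grip_width: 0.997
```

```bash
python3 g.py 0.5375 -0.0883 0.20 0.255
```

```text
t 1.25 p [ 0.2786 -0.5584  0.2372] yaw 0.3045 tilt 0.22 F [ 0.6  0.2 -0.9] w 0.997 q7 1.28
turn x (rad) 0.0495  tool shift now [0.0382 0.3707 0.388 ]
 tool shift after turn [0.0382 0.3894 0.3692]
```

>>> play_rows(increments="0 0 0 0.05;0.002 0.032 0.030 0;0.002 0.032 0.030 0;0.002 0.032 0.030 0;0.002 0.032 0.030 0;0.002 0.032 0.030 0;0.002 0.032 0.030 0;0.002 0.032 0.030 0;0.002 0.032 0.030 0;0.002 0.032 0.030 0;0.002 0.032 0.030 0;0.002 0.032 0.030 0;0.002 0.032 0.030 0;0 0 0 0")

```text
clock: 2.65
position: [0.5354, -0.0783, 0.2117]
ee_rot: [-0.088, 0.702, 0.09, 0.701]
ft_force: [-0.2, 0.4, 0.5]
grip_width: 1.001
```

```bash
python3 g.py 0.5375 -0.0883 0.20 0.255
```

```text
t 2.65 p [ 0.5354 -0.0783  0.2117] yaw 0.2531 tilt 0.14 F [-0.2  0.4  0.5] w 1.001 q7 0.21
turn x (rad) -0.0019  tool shift now [ 0.0117 -0.0103 -0.0004]
 tool shift after turn [ 0.0117 -0.0103 -0.0004]
```

>>> play_rows(increments="0 0 0 -0.065;0 -0.010 0 0;0 0 0 0;0.04 0 0 0;0.04 0 0 0;0.03 0 0 0;0.015 0 0 0;0 0 0 0")

```text
clock: 3.45
position: [0.5391, -0.0932, 0.0832]
ee_rot: [-0.108, 0.699, 0.107, 0.699]
ft_force: [0.3, -0.5, 0.6]
grip_width: 0.999
```

```bash
python3 g.py 0.5375 -0.0883 0.073 0.32; python3 -c "
from h import *
for n in('side','top'):
    c=cam(n); i=c['img']; y,x=(130,230) if n=='side' else (85,262)
    cv2.imwrite('pics/a_%s.png'%n,cv2.resize(i[y:y+130,x:x+160],None,fx=4,fy=4))
"
```

```text
t 3.45 p [ 0.5391 -0.0932  0.0832] yaw 0.3049 tilt 0.04 F [ 0.3 -0.5  0.6] w 0.999 q7 0.21
turn x (rad) -0.0151  tool shift now [ 0.0102  0.0051 -0.    ]
 tool shift after turn [0.0102 0.0051 0.    ]
```

View pics/a_side.png

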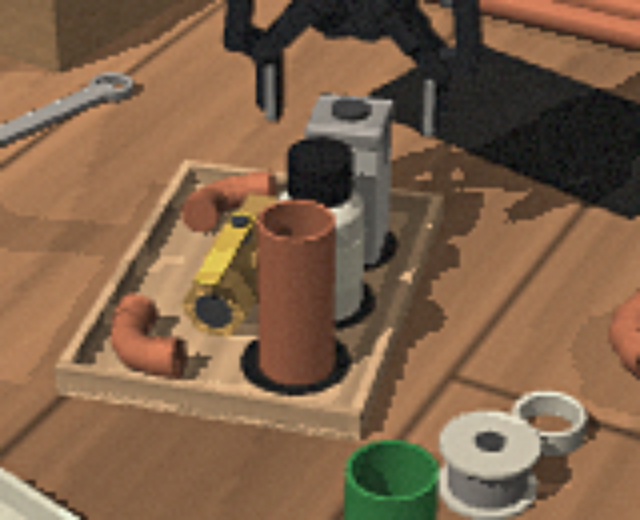

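>>> play_rows(increments="0.010 0.005 0 0;0 0 0 0")

```text
clock: 3.75
position: [0.5402, -0.0886, 0.0771]
ee_rot: [-0.108, 0.697, 0.106, 0.701]
ft_force: [0.9, -0.0, -1.1]
grip_width: 0.999
```

>>> play_rows(increments="0 0 0 0;0 0 0 0;0 0 0 0;0 0 0 0;0 0 0 0;0 0 0 0;0 0 0 0;0 0 0 0", hand=1, squeeze=40)

```text
clock: 4.55
position: [0.5411, -0.0888, 0.079]
ee_rot: [-0.109, 0.696, 0.105, 0.702]
ft_force: [-0.2, -0.1, 0.9]
grip_width: 0.513
```

```bash
python3 g.py 0.5375 -0.0883 0.073 0.32
```

```text
t 4.55 p [ 0.5411 -0.0888  0.079 ] yaw 0.3036 tilt 0.58 F [-0.2 -0.1  0.9] w 0.513 q7 0.19
turn x (rad) -0.0164  tool shift now [ 0.0059  0.0015 -0.0033]
 tool shift after turn [ 0.0059  0.0016 -0.0033]
```

>>> play_rows(increments="-0.02 0 0 0;-0.03 0 0 0;-0.04 0 0 0;-0.035 0 0 0;0 0 0 0")

```text
clock: 5.05
position: [0.5383, -0.088, 0.2059]
ee_rot: [-0.108, 0.697, 0.107, 0.701]
ft_force: [1.0, 0.4, -2.3]
grip_width: 0.51
```

```bash
python3 g.py 0.5555 -0.341 0.2 0.32
```

```text
t 5.05 p [ 0.5383 -0.088   0.2059] yaw 0.3043 tilt 0.27 F [ 1.   0.4 -2.3] w 0.51 q7 0.27
turn x (rad) -0.0157  tool shift now [ 0.0062 -0.2465 -0.0594]
 tool shift after turn [ 0.0062 -0.2456 -0.0633]
```

>>> play_rows(increments="0 -0.02 -0.005 0;0 -0.035 -0.009 0;0 -0.04 -0.010 0;0 -0.04 -0.010 0;0 -0.04 -0.010 0;0 -0.035 -0.008 0;0 -0.025 -0.006 0;0 0 0 0;0 0 0 0")

```text
clock: 5.95
position: [0.5517, -0.3367, 0.1963]
ee_rot: [-0.108, 0.7, 0.109, 0.698]
ft_force: [-0.3, 0.2, -1.6]
grip_width: 0.506
```

```bash
python3 g.py 0.5555 -0.341 0.077 0.3
```

```text
t 5.95 p [ 0.5517 -0.3367  0.1963] yaw 0.3081 tilt 0.23 F [-0.3  0.2 -1.6] w 0.506 q7 0.64
turn x (rad) 0.0081  tool shift now [ 0.1193 -0.0056  0.0026]
 tool shift after turn [ 0.1193 -0.0055  0.0027]
```

>>> play_rows(increments="0.03 -0.005 0.002 0;0.03 0 0 0;0.03 0 0 0;0.018 0 0 0;0.003 0 0 0;0 0 0 0")

```text
clock: 6.55
position: [0.5556, -0.3334, 0.0797]
ee_rot: [-0.109, 0.699, 0.113, 0.697]
ft_force: [1.4, -0.2, -1.2]
grip_width: 0.511
```

```bash
python3 g.py 0.5555 -0.341 0.077 0.3
```

```text
t 6.55 p [ 0.5556 -0.3334  0.0797] yaw 0.3155 tilt 0.38 F [ 1.4 -0.2 -1.2] w 0.511 q7 0.61
turn x (rad) 0.0155  tool shift now [ 0.0027 -0.0072 -0.0025]
 tool shift after turn [ 0.0027 -0.0073 -0.0024]
```

>>> play_rows(increments="0.002 -0.004 0 0;0.002 0 0 0;0 0 0 0")

```text
clock: 6.85
position: [0.5586, -0.3371, 0.0783]
ee_rot: [-0.11, 0.698, 0.113, 0.698]
ft_force: [-0.2, -0.7, -2.8]
grip_width: 0.509
```

```bash
python3 g.py 0.5555 -0.341 0.077 0.3
```

```text
t 6.85 p [ 0.5586 -0.3371  0.0783] yaw 0.3167 tilt 0.2 F [-0.2 -0.7 -2.8] w 0.509 q7 0.61
turn x (rad) 0.0167  tool shift now [ 0.0013 -0.0028 -0.0041]
 tool shift after turn [ 0.0013 -0.0028 -0.0041]
```

>>> play_rows(increments="0.002 0 -0.002 0;0.002 0 0 0;0 0 0 0")

```text
clock: 7.15
position: [0.5579, -0.3387, 0.0779]
ee_rot: [-0.111, 0.697, 0.111, 0.699]
ft_force: [0.7, 0.1, -2.0]
grip_width: 0.511
```

>>> play_rows(increments="0.002 0 0 0;0 0 0 0")

```text
clock: 7.35
position: [0.5583, -0.3394, 0.0773]
ee_rot: [-0.112, 0.697, 0.111, 0.7]
ft_force: [-0.2, -0.3, -3.7]
grip_width: 0.506
```

>>> play_rows(increments="0.004 0 0 0;0 0 0 0")

```text
clock: 7.55
position: [0.5589, -0.341, 0.0777]
ee_rot: [-0.113, 0.696, 0.109, 0.7]
ft_force: [0.5, 0.0, -2.2]
grip_width: 0.508
```

```bash
python3 g.py 0.5555 -0.341 0.077 0.3; python3 -c "
from h import *
c=cam('side'); i=c['img']
cv2.imwrite('pics/b_side.png',cv2.resize(i[60:200,300:460],None,fx=4,fy=4))
"
```

```text
t 7.55 p [ 0.5589 -0.341   0.0777] yaw 0.3144 tilt 0.45 F [ 0.5  0.  -2.2] w 0.508 q7 0.61
turn x (rad) 0.0144  tool shift now [ 0.0007  0.0011 -0.0032]
 tool shift after turn [ 0.0007  0.001  -0.0032]
```

View pics/b_side.png

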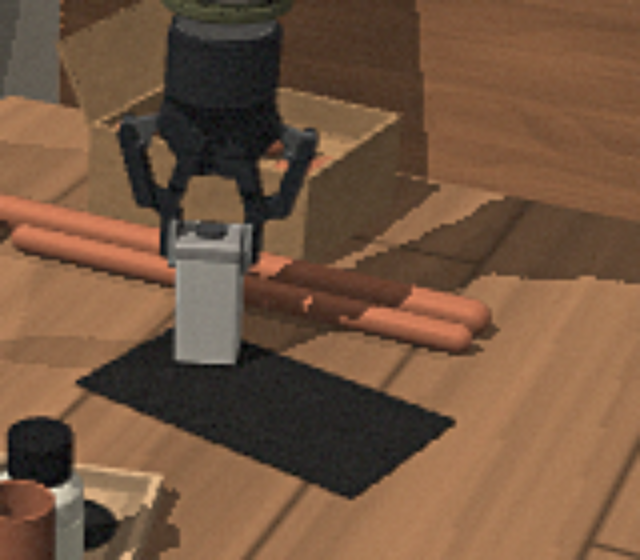

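>>> play_rows(increments="0.004 0 0 0;0.004 0 0 0;0 0 0 0")

```text
clock: 7.9
position: [0.5596, -0.3434, 0.0773]
ee_rot: [-0.114, 0.696, 0.106, 0.701]
ft_force: [0.1, 0.6, -2.5]
grip_width: 0.505
```

```bash
for k in 1 2 3; do python3 g.py 0.5555 -0.341 0.077 0.3|head -1; done; python3 -c "
from h import *
c=cam('side'); print(ray(c,351.7,151,.004)); print(get_obs()['position'],get_obs()['ft_force'])"
```

```text
t 7.9 p [ 0.5596 -0.3434  0.0773] yaw 0.3126 tilt 0.76 F [ 0.1  0.6 -2.5] w 0.505 q7 0.61
t 7.9 p [ 0.5596 -0.3434  0.0773] yaw 0.3126 tilt 0.76 F [ 0.1  0.6 -2.5] w 0.505 q7 0.61
t 7.9 p [ 0.5596 -0.3434  0.0773] yaw 0.3126 tilt 0.76 F [ 0.1  0.6 -2.5] w 0.505 q7 0.61
[ 0.54836305 -0.32335312  0.004     ]
[ 0.55985674 -0.34335133  0.0770942 ] [ 0.07807046  0.12047522 -1.63878803]
```

>>> play_rows(increments="0 0 0 0;0 0 0 0;0 0 0 0;0 0 0 0", hand=-0.7)

```text
clock: 8.35
position: [0.5597, -0.3428, 0.0749]
ee_rot: [-0.114, 0.696, 0.107, 0.701]
ft_force: [-0.3, 0.1, -0.2]
grip_width: 0.85
```

```bash
python3 g.py 0.5236 -0.0273 0.2 0.255
```

```text
t 8.35 p [ 0.5597 -0.3428  0.0749] yaw 0.3133 tilt 0.68 F [-0.3  0.1 -0.2] w 0.85 q7 0.61
turn x (rad) 0.0583  tool shift now [-0.1281  0.3099  0.0635]
 tool shift after turn [-0.1281  0.3131  0.0454]
```

>>> play_rows(increments="-0.03 0 0 0;-0.04 0 0 0;-0.045 0 0 0.058;-0.01 0.02 0.003 0;0 0.035 0.005 0;0 0.045 0.006 0;0 0.045 0.006 0;0 0.045 0.006 0;0 0.045 0.006 0;0 0.042 0.006 0;0 0.03 0.004 0;0 0 0 0;0 0 0 0")

```text
clock: 9.65
position: [0.5204, -0.0225, 0.1997]
ee_rot: [-0.092, 0.699, 0.086, 0.704]
ft_force: [-0.2, -0.3, 1.1]
grip_width: 0.851
```

```bash
python3 g.py 0.5236 -0.0273 0.083 0.255
```

```text
t 9.65 p [ 0.5204 -0.0225  0.1997] yaw 0.2524 tilt 0.65 F [-0.2 -0.3  1.1] w 0.851 q7 0.11
turn x (rad) -0.0026  tool shift now [ 0.1168 -0.0044  0.0012]
 tool shift after turn [ 0.1168 -0.0044  0.0012]
```

>>> play_rows(increments="0.03 -0.005 0.001 0;0.035 0 0 0;0.03 0 0 0;0.02 0 0 0;0 0 0 0")

```text
clock: 10.15
position: [0.5255, -0.0345, 0.0814]
ee_rot: [-0.09, 0.698, 0.083, 0.705]
ft_force: [1.0, 0.2, -0.0]
grip_width: 0.848
```

```bash
python3 g.py 0.5236 -0.0273 0.083 0.255
```

```text
t 10.15 p [ 0.5255 -0.0345  0.0814] yaw 0.245 tilt 0.83 F [ 1.   0.2 -0. ] w 0.848 q7 0.03
turn x (rad) -0.01  tool shift now [-0.0017  0.0074 -0.0001]
 tool shift after turn [-0.0017  0.0074 -0.0001]
```

>>> play_rows(increments="-0.001 0.007 0 0;0 0 0 0")

```text
clock: 10.35
position: [0.5243, -0.0285, 0.0834]
ee_rot: [-0.089, 0.698, 0.082, 0.705]
ft_force: [-0.3, -0.4, -0.1]
grip_width: 0.851
```

```bash
python3 g.py 0.5236 -0.0273 0.083 0.255
```

```text
t 10.35 p [ 0.5243 -0.0285  0.0834] yaw 0.2427 tilt 0.84 F [-0.3 -0.4 -0.1] w 0.851 q7 0.02
turn x (rad) -0.0123  tool shift now [ 0.0004  0.0014 -0.0004]
 tool shift after turn [ 0.0004  0.0014 -0.0004]
```

>>> play_rows(increments="0 0 0 0;0 0 0 0;0 0 0 0;0 0 0 0;0 0 0 0;0 0 0 0;0 0 0 0", hand=1)

```text
clock: 11.05
position: [0.526, -0.0291, 0.0866]
ee_rot: [-0.09, 0.697, 0.081, 0.707]
ft_force: [-1.2, 0.2, -1.6]
grip_width: 0.429
```

>>> play_rows(increments="-0.02 0 0 0;-0.03 0 0 0;-0.04 0 0 0;-0.035 0 0 0;0 0 0 0")

```text
clock: 11.55
position: [0.5225, -0.0273, 0.2143]
ee_rot: [-0.09, 0.698, 0.082, 0.705]
ft_force: [1.2, 0.1, -1.8]
grip_width: 0.431
```

```bash
python3 g.py 0.4998 -0.268 0.2 0.255
```

```text
t 11.55 p [ 0.5225 -0.0273  0.2143] yaw 0.2433 tilt 0.84 F [ 1.2  0.1 -1.8] w 0.431 q7 0.11
turn x (rad) -0.0117  tool shift now [ 0.0163 -0.2279 -0.0801]
 tool shift after turn [ 0.0163 -0.227  -0.0828]
```

>>> play_rows(increments="0 -0.02 -0.007 0;0 -0.032 -0.012 0;0 -0.04 -0.014 0;0 -0.04 -0.014 0;0 -0.04 -0.014 0;0 -0.03 -0.011 0;0 -0.02 -0.007 0;0 0 0 0;0 0 0 0")

```text
clock: 12.45
position: [0.4969, -0.2692, 0.2108]
ee_rot: [-0.09, 0.699, 0.084, 0.704]
ft_force: [0.5, 0.9, -1.4]
grip_width: 0.432
```

```bash
python3 g.py 0.4998 -0.268 0.085 0.255
```

```text
t 12.45 p [ 0.4969 -0.2692  0.2108] yaw 0.2467 tilt 0.61 F [ 0.5  0.9 -1.4] w 0.432 q7 0.56
turn x (rad) -0.0083  tool shift now [0.1258 0.0016 0.0024]
 tool shift after turn [0.1258 0.0016 0.0024]
```

>>> play_rows(increments="0.03 0 0.002 0;0.035 0 0 0;0.03 0 0 0;0.022 0 0 0;0.004 0 0 0;0 0 0 0")

```text
clock: 13.05
position: [0.5019, -0.2628, 0.0855]
ee_rot: [-0.092, 0.698, 0.087, 0.704]
ft_force: [0.6, 0.5, -1.3]
grip_width: 0.432
```

```bash
python3 g.py 0.4998 -0.268 0.085 0.255
```

```text
t 13.05 p [ 0.5019 -0.2628  0.0855] yaw 0.2549 tilt 0.61 F [ 0.6  0.5 -1.3] w 0.432 q7 0.5
turn x (rad) -0.0001  tool shift now [ 0.0005 -0.0045 -0.0033]
 tool shift after turn [ 0.0005 -0.0045 -0.0033]
```

>>> play_rows(increments="0.003 -0.003 0 0;0.001 0 0 0;0 0 0 0")

```text
clock: 13.35
position: [0.5053, -0.2658, 0.0859]
ee_rot: [-0.094, 0.697, 0.087, 0.706]
ft_force: [0.2, 0.8, -2.2]
grip_width: 0.432
```

```bash
python3 g.py 0.4998 -0.268 0.085 0.255;python3 -c "
from h import *
c=cam('side'); i=c['img']
cv2.imwrite('pics/c_side.png',cv2.resize(i[60:200,300:460],None,fx=4,fy=4))
"
```

```text
t 13.35 p [ 0.5053 -0.2658  0.0859] yaw 0.2564 tilt 0.93 F [ 0.2  0.8 -2.2] w 0.432 q7 0.51
turn x (rad) 0.0014  tool shift now [ 0.0009 -0.0008 -0.0059]
 tool shift after turn [ 0.0009 -0.0008 -0.0059]
```

View pics/c_side.png

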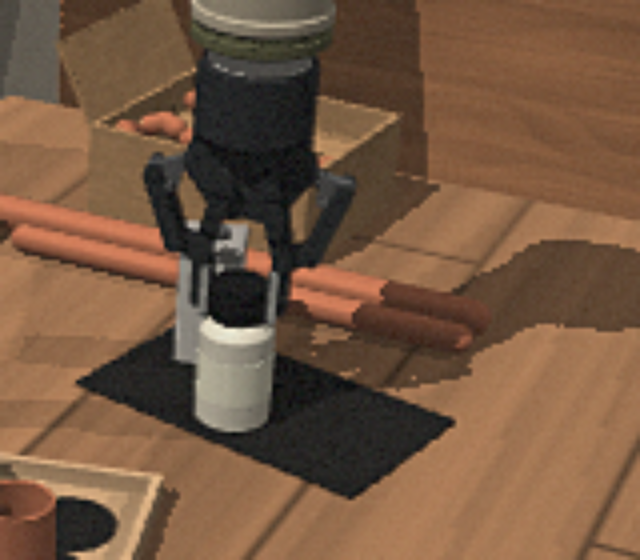

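>>> play_rows(increments="0 0 0 0;0 0 0 0;0 0 0 0;0 0 0 0", hand=-0.6)

```text
clock: 13.8
position: [0.5064, -0.2666, 0.0877]
ee_rot: [-0.095, 0.696, 0.086, 0.707]
ft_force: [-0.5, -0.3, 0.3]
grip_width: 0.803
```

```bash
python3 g.py 0.5052 0.0325 0.2 0.255
```

```text
t 13.8 p [ 0.5064 -0.2666  0.0877] yaw 0.256 tilt 1.13 F [-0.5 -0.3  0.3] w 0.803 q7 0.51
turn x (rad) 0.001  tool shift now [-0.1153  0.288   0.0761]
 tool shift after turn [-0.1153  0.2881  0.0758]
```

>>> play_rows(increments="-0.03 0 0 0;-0.04 0 0 0;-0.04 0 0 0;0 0.02 0.004 0;0 0.035 0.010 0;0 0.045 0.012 0;0 0.045 0.012 0;0 0.045 0.012 0;0 0.045 0.012 0;0 0.033 0.009 0;0 0.02 0.005 0;0 0 0 0;0 0 0 0")

```text
clock: 15.1
position: [0.5021, 0.0458, 0.1955]
ee_rot: [-0.094, 0.696, 0.086, 0.706]
ft_force: [0.1, -0.3, -0.6]
grip_width: 0.799
```

```bash
python3 g.py 0.5052 0.0325 0.08 0.255
```

```text
t 15.1 p [0.5021 0.0458 0.1955] yaw 0.2554 tilt 1.08 F [ 0.1 -0.3 -0.6] w 0.799 q7 -0.02
turn x (rad) 0.0004  tool shift now [ 0.1157 -0.012  -0.0018]
 tool shift after turn [ 0.1157 -0.012  -0.0018]
```

>>> play_rows(increments="0.03 -0.007 0 0;0.035 0 0 0;0.03 0 0 0;0.02 0 0 0;0 0 0 0")

```text
clock: 15.6
position: [0.5065, 0.0308, 0.0765]
ee_rot: [-0.092, 0.696, 0.082, 0.707]
ft_force: [-0.9, 0.1, 0.0]
grip_width: 0.803
```

```bash
python3 g.py 0.5052 0.0325 0.076 0.255
```

```text
t 15.6 p [0.5065 0.0308 0.0765] yaw 0.2473 tilt 1.24 F [-0.9  0.1  0. ] w 0.803 q7 -0.11
turn x (rad) -0.0077  tool shift now [ 0.0005  0.002  -0.0008]
 tool shift after turn [ 0.0005  0.002  -0.0008]
```

>>> play_rows(increments="0 0.002 0 0;0 0 0 0;0 0 0 0;0 0 0 0;0 0 0 0;0 0 0 0;0 0 0 0", hand=1)

```text
clock: 16.3
position: [0.5077, 0.0309, 0.0802]
ee_rot: [-0.092, 0.695, 0.08, 0.709]
ft_force: [0.0, -0.2, -1.9]
grip_width: 0.473
```

>>> play_rows(increments="-0.02 0 0 0;-0.03 0 0 0;-0.04 0 0 0;-0.04 0 0 0;0 0 0 0")

```text
clock: 16.8
position: [0.5035, 0.0333, 0.2136]
ee_rot: [-0.092, 0.696, 0.081, 0.707]
ft_force: [0.6, 0.2, -2.4]
grip_width: 0.479
```

```bash
python3 g.py 0.4187 -0.3115 0.2 0.255
```

```text
t 16.8 p [0.5035 0.0333 0.2136] yaw 0.2458 tilt 1.26 F [ 0.6  0.2 -2.4] w 0.479 q7 0.0
turn x (rad) -0.0092  tool shift now [ 0.0167 -0.3136 -0.1663]
 tool shift after turn [ 0.0167 -0.3121 -0.1692]
```

>>> play_rows(increments="0 -0.02 -0.01 0;0 -0.034 -0.018 0;0 -0.037 -0.02 0;0 -0.037 -0.02 0;0 -0.037 -0.02 0;0 -0.037 -0.02 0;0 -0.037 -0.02 0;0 -0.03 -0.016 0;0 -0.02 -0.01 0;0 0 0 0;0 0 0 0")

```text
clock: 17.9
position: [0.4191, -0.2946, 0.21]
ee_rot: [-0.092, 0.697, 0.084, 0.706]
ft_force: [0.0, 0.4, -2.3]
grip_width: 0.476
```

```bash
python3 g.py 0.4187 -0.3115 0.078 0.255
```

```text
t 17.9 p [ 0.4191 -0.2946  0.21  ] yaw 0.2497 tilt 1.01 F [ 0.   0.4 -2.3] w 0.476 q7 0.73
turn x (rad) -0.0053  tool shift now [ 0.1321 -0.0144 -0.006 ]
 tool shift after turn [ 0.1321 -0.0144 -0.0061]
```

>>> play_rows(increments="0.03 -0.015 -0.005 0;0.035 -0.004 -0.002 0;0.035 0 0 0;0.025 0 0 0;0.003 0 0 0;0 0 0 0")

```text
clock: 18.5
position: [0.4223, -0.3106, 0.0782]
ee_rot: [-0.095, 0.696, 0.087, 0.706]
ft_force: [-0.8, -0.3, -2.1]
grip_width: 0.477
```

```bash
python3 g.py 0.4187 -0.3115 0.078 0.255
```

```text
t 18.5 p [ 0.4223 -0.3106  0.0782] yaw 0.2587 tilt 1.1 F [-0.8 -0.3 -2.1] w 0.477 q7 0.7
turn x (rad) 0.0037  tool shift now [ 0.0002  0.0001 -0.0037]
 tool shift after turn [ 0.0002  0.0001 -0.0037]
```

>>> play_rows(increments="0.003 0 0 0;0.001 0 0 0;0 0 0 0")

```text
clock: 18.8
position: [0.4245, -0.3107, 0.0773]
ee_rot: [-0.097, 0.695, 0.086, 0.707]
ft_force: [-0.7, 1.1, -2.3]
grip_width: 0.475
```

>>> play_rows(increments="0 0 0 0;0 0 0 0;0 0 0 0;0 0 0 0", hand=-0.6)

```text
clock: 19.2
position: [0.426, -0.3119, 0.0801]
ee_rot: [-0.098, 0.693, 0.085, 0.709]
ft_force: [0.3, 0.2, 0.0]
grip_width: 0.802
```

>>> play_rows(increments="-0.03 0 0 0;-0.04 0 0 0;-0.04 0 0 0;-0.02 0.02 0 0;0 0.04 0.01 0;0 0.04 0.01 0;0 0.04 0.01 0;0 0.02 0.005 0;0 0 0 0")

```text
clock: 20.1
position: [0.4154, -0.1412, 0.2139]
ee_rot: [-0.098, 0.693, 0.083, 0.71]
ft_force: [0.6, -0.4, 0.1]
grip_width: 0.797
```

```bash
python3 g.py 0.5718 -0.0162 0.2 0.225;python3 -c "
from h import *
for n in('side','top'):
    c=cam(n); i=c['img']
    cv2.imwrite('pics/d_%s.png'%n,i)
"
```

```text
t 20.1 p [ 0.4154 -0.1412  0.2139] yaw 0.2573 tilt 1.84 F [ 0.6 -0.4  0.1] w 0.797 q7 0.51
turn x (rad) 0.0323  tool shift now [0.0158 0.0815 0.1827]
 tool shift after turn [0.0158 0.0874 0.18  ]
```

View pics/d_top.png

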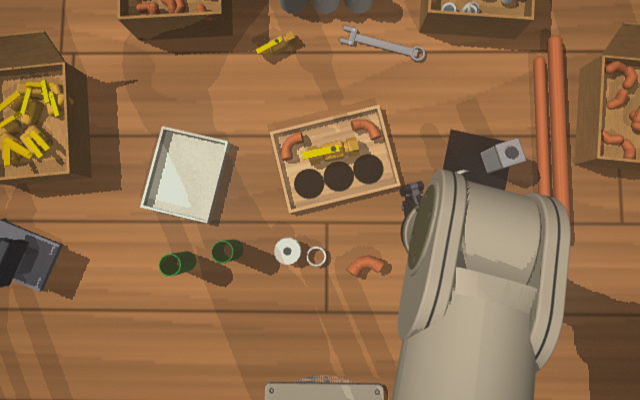

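View pics/d_side.png

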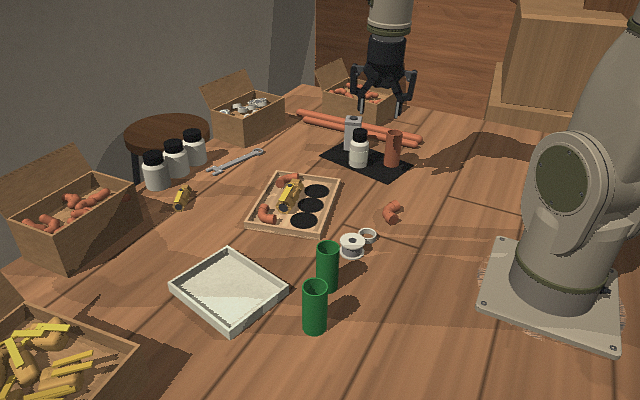

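```bash
python3 -c "
from h import *
i=cv2.imread('pics/d_top.png')
cv2.imwrite('pics/e.png',cv2.resize(i[105:215,265:405],None,fx=5,fy=5,interpolation=cv2.INTER_CUBIC))
"
```

```text
(no output)
```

View pics/e.png

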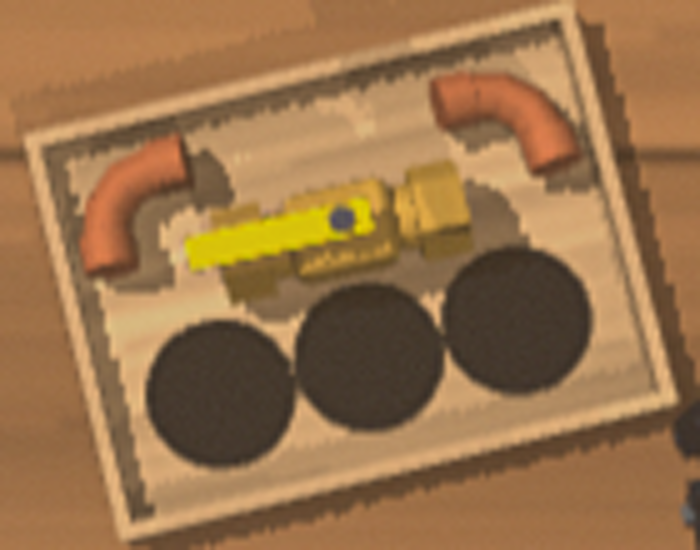

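```bash
python3 -c "
from h import *
c=cam('top')
for q,z in [((221,393),.006),((370,358),.006),((517,320),.006),((342,218),.053),((187,254),.053),((372,216),.053)]: print(ray(c,265+(q[0]+.5)/5-.5,105+(q[1]+.5)/5-.5,z).round(4))
"; python3 g.py 0.571 -0.0165 0.2 0.225
```

```text
[0.5076 0.0328 0.006 ]
[ 0.5222 -0.0279  0.006 ]
[ 0.538  -0.0877  0.006 ]
[ 0.5716 -0.0162  0.053 ]
[0.5573 0.044  0.053 ]
[ 0.5724 -0.0279  0.053 ]
t 20.25 p [ 0.4151 -0.1447  0.2136] yaw 0.2528 tilt 1.81 F [ 0.1 -0.5  0.1] w 0.804 q7 0.51
turn x (rad) 0.0278  tool shift now [0.0154 0.0855 0.1827]
 tool shift after turn [0.0154 0.0906 0.1802]
```

>>> play_rows(increments="0 0 0 0.03;0 0.012 0.022 0;0 0.02 0.038 0;0 0.02 0.04 0;0 0.02 0.04 0;0 0.013 0.027 0;0 0.006 0.012 0;0 0 0 0;0 0 0 0")

```text
clock: 21.15
position: [0.5771, -0.0273, 0.2114]
ee_rot: [-0.072, 0.697, 0.059, 0.711]
ft_force: [-0.2, 0.5, 0.5]
grip_width: 0.799
```

```bash
python3 g.py 0.571 -0.0165 0.1 0.22
```

```text
t 21.15 p [ 0.5771 -0.0273  0.2114] yaw 0.1859 tilt 1.52 F [-0.2  0.5  0.5] w 0.799 q7 -0.01
turn x (rad) -0.0341  tool shift now [ 0.111   0.0139 -0.006 ]
 tool shift after turn [ 0.111   0.0141 -0.0055]
```

>>> play_rows(increments="0 0 0 -0.034;0.035 0.012 -0.005 0;0.04 0.002 0 0;0.03 0 0 0;0 0 0 0")

```text
clock: 21.65
position: [0.5693, -0.0253, 0.104]
ee_rot: [-0.081, 0.696, 0.065, 0.71]
ft_force: [-1.4, 0.7, 0.0]
grip_width: 0.8
```

```bash
python3 g.py 0.571 -0.0165 0.023 0.22
```

```text
t 21.65 p [ 0.5693 -0.0253  0.104 ] yaw 0.2075 tilt 1.74 F [-1.4  0.7  0. ] w 0.8 q7 -0.06
turn x (rad) -0.0125  tool shift now [0.0808 0.0103 0.002 ]
 tool shift after turn [0.0808 0.0102 0.0021]
```

>>> play_rows(increments="0.01 0.011 0.001 -0.01;0.025 0.003 0 0;0.015 0 0 0;0 0 0 0")

```text
clock: 22.05
position: [0.5703, -0.0136, 0.0565]
ee_rot: [-0.084, 0.694, 0.067, 0.712]
ft_force: [-1.0, 0.5, -0.2]
grip_width: 0.799
```

```bash
python3 g.py 0.571 -0.0165 0.023 0.22
```

```text
t 22.05 p [ 0.5703 -0.0136  0.0565] yaw 0.2142 tilt 2.06 F [-1.   0.5 -0.2] w 0.799 q7 -0.11
turn x (rad) -0.0058  tool shift now [ 0.0335 -0.002  -0.0007]
 tool shift after turn [ 0.0335 -0.002  -0.0007]
```

>>> play_rows(increments="0.02 0 0 0;0.014 0 0 0;0 0 0 0")

```text
clock: 22.35
position: [0.5736, -0.0144, 0.0249]
ee_rot: [-0.084, 0.692, 0.066, 0.714]
ft_force: [0.4, 0.7, 0.4]
grip_width: 0.8
```

```bash
python3 g.py 0.571 -0.0165 0.023 0.22;python3 -c "
from h import *
c=cam('side'); i=c['img']
cv2.imwrite('pics/f_side.png',cv2.resize(i[120:250,230:390],None,fx=4,fy=4))
"
```

```text
t 22.35 p [ 0.5736 -0.0144  0.0249] yaw 0.2138 tilt 2.29 F [0.4 0.7 0.4] w 0.8 q7 -0.14
turn x (rad) -0.0062  tool shift now [ 0.0019 -0.0014 -0.003 ]
 tool shift after turn [ 0.0019 -0.0014 -0.003 ]
```

View pics/f_side.png

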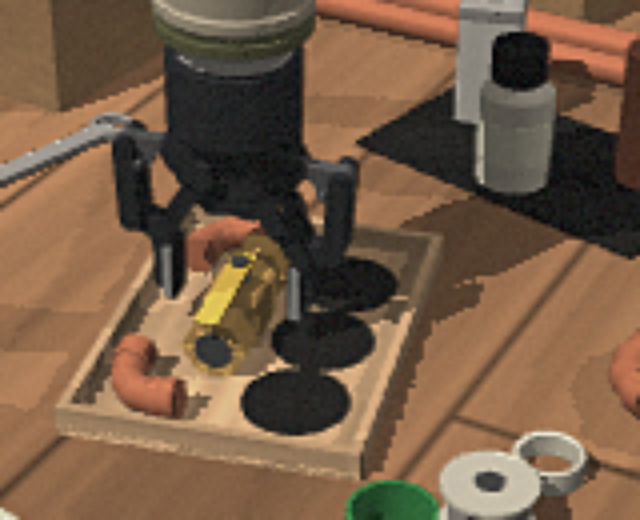

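>>> play_rows(increments="0.001 0 0 0;0 0 0 0;0 0 0 0;0 0 0 0;0 0 0 0;0 0 0 0;0 0 0 0;0 0 0 0", hand=1, squeeze=70)

```text
clock: 23.2
position: [0.5745, -0.0145, 0.0273]
ee_rot: [-0.085, 0.692, 0.066, 0.714]
ft_force: [0.1, 0.3, -2.5]
grip_width: 0.385
```

```bash
python3 g.py 0.571 -0.0165 0.023 0.22
```

```text
t 23.2 p [ 0.5745 -0.0145  0.0273] yaw 0.2135 tilt 2.41 F [ 0.1  0.3 -2.5] w 0.385 q7 -0.14
turn x (rad) -0.0065  tool shift now [ 0.0042 -0.0011 -0.004 ]
 tool shift after turn [ 0.0042 -0.0011 -0.004 ]
```

>>> play_rows(increments="-0.02 0 0 0;-0.03 0 0 0;-0.04 0 0 0;-0.03 0 0 0;0 0 0 0")

```text
clock: 23.7
position: [0.5686, -0.0114, 0.1492]
ee_rot: [-0.084, 0.693, 0.067, 0.713]
ft_force: [0.7, 0.2, -4.6]
grip_width: 0.38
```

```bash
python3 g.py 0.5243 0.2843 0.14 -0.243
```

```text
t 23.7 p [ 0.5686 -0.0114  0.1492] yaw 0.2143 tilt 2.14 F [ 0.7  0.2 -4.6] w 0.38 q7 -0.05
turn x (rad) 0.4573  tool shift now [0.0013 0.2985 0.0194]
 tool shift after turn [ 0.0013  0.2764 -0.1144]
```

>>> play_rows(increments="0 0 0 0.06;0 0 0 0.11;0 0 0 0.11;0 0 0 0.11;0 0 0 0.05;0 0.02 -0.008 0;0 0.036 -0.015 0;0 0.04 -0.017 0;0 0.04 -0.017 0;0 0.04 -0.017 0;0 0.04 -0.017 0;0 0.03 -0.012 0;0 0.02 -0.008 0;0 0 0 0;0 0 0 0")

```text
clock: 25.2
position: [0.5159, 0.279, 0.1184]
ee_rot: [0.079, 0.698, -0.097, 0.705]
ft_force: [-0.6, -0.1, -4.9]
grip_width: 0.38
```

```bash
python3 g.py 0.5243 0.2843 0.06 -0.235
```

```text
t 25.2 p [0.5159 0.279  0.1184] yaw -0.249 tilt 1.63 F [-0.6 -0.1 -4.9] w 0.38 q7 -1.08
turn x (rad) -0.014  tool shift now [0.0583 0.0086 0.006 ]
 tool shift after turn [0.0583 0.0086 0.0061]
```

>>> play_rows(increments="0.01 0.010 0.005 0;0.03 0.002 0 0;0.015 0 0 0;0 0 0 0")

```text
clock: 25.6
position: [0.5251, 0.2836, 0.0589]
ee_rot: [0.079, 0.698, -0.1, 0.705]
ft_force: [0.1, -1.2, -4.1]
grip_width: 0.383
```

```bash
python3 g.py 0.5243 0.2843 0.0265 -0.235
```

```text
t 25.6 p [0.5251 0.2836 0.0589] yaw -0.2531 tilt 1.78 F [ 0.1 -1.2 -4.1] w 0.383 q7 -1.12
turn x (rad) -0.0181  tool shift now [ 0.0323  0.0014 -0.0014]
 tool shift after turn [ 0.0323  0.0014 -0.0013]
```

>>> play_rows(increments="0.016 0 0 0;0.012 0 0 0;0 0 0 0")

```text
clock: 25.9
position: [0.5263, 0.2811, 0.0297]
ee_rot: [0.08, 0.697, -0.101, 0.705]
ft_force: [-0.2, 0.0, -4.1]
grip_width: 0.382
```

```bash
python3 g.py 0.5243 0.2843 0.0265 -0.235;python3 -c "
from h import *
c=cam('side'); i=c['img']
cv2.imwrite('pics/g_side.png',cv2.resize(i[210:340,150:310],None,fx=4,fy=4))
"
```

```text
t 25.9 p [0.5263 0.2811 0.0297] yaw -0.2554 tilt 1.82 F [-0.2  0.  -4.1] w 0.382 q7 -1.14
turn x (rad) -0.0204  tool shift now [ 0.0031  0.0027 -0.0028]
 tool shift after turn [ 0.0031  0.0027 -0.0027]
```

View pics/g_side.png

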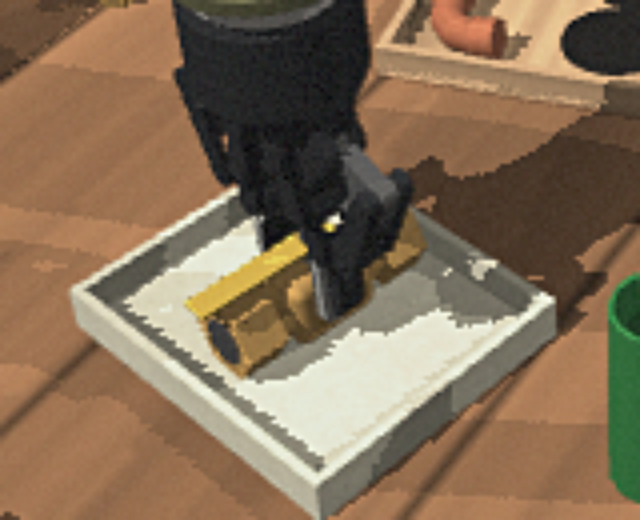

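>>> play_rows(increments="0.004 0.002 -0.002 0;0.001 0 0 0;0 0 0 0")

```text
clock: 26.25
position: [0.526, 0.2846, 0.0268]
ee_rot: [0.08, 0.696, -0.1, 0.706]
ft_force: [-0.2, 0.4, -3.8]
grip_width: 0.38
```

>>> play_rows(increments="0 0 0 0;0 0 0 0;0 0 0 0;0 0 0 0;0 0 0 0", hand=-0.6)

```text
clock: 26.75
position: [0.5278, 0.2862, 0.0296]
ee_rot: [0.081, 0.695, -0.099, 0.708]
ft_force: [0.3, 0.3, -0.3]
grip_width: 0.802
```

>>> play_rows(increments="-0.02 0 0 0;-0.03 0 0 0;-0.04 0 0 0;-0.045 0 0 0;-0.045 0 0 0;0 -0.02 0.006 0;0 -0.04 0.012 0;0 -0.045 0.014 0;0 -0.045 0.014 0;0 -0.03 0.009 0;0 0 0 0")

```text
clock: 27.85
position: [0.5322, 0.0982, 0.223]
ee_rot: [0.08, 0.695, -0.097, 0.708]
ft_force: [0.4, 0.8, -0.4]
grip_width: 0.798
```

```bash
python3 g.py 0.4245 -0.311 0.20 0.255;python3 -c "
from h import *
for n in('side','top'):
    c=cam(n); i=c['img']
    cv2.imwrite('pics/h_%s.png'%n,i)
"
```

```text
t 27.85 p [0.5322 0.0982 0.223 ] yaw -0.2505 tilt 1.76 F [ 0.4  0.8 -0.4] w 0.798 q7 -0.65
turn x (rad) -0.5055  tool shift now [ 0.0319 -0.4226 -0.0034]
 tool shift after turn [ 0.0319 -0.3681 -0.2076]
```

View pics/h_top.png

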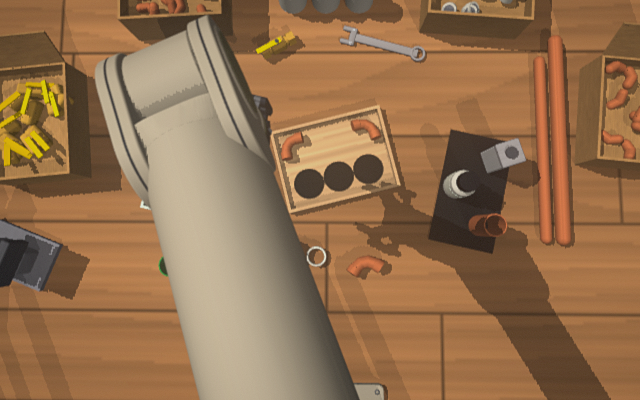

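View pics/h_side.png

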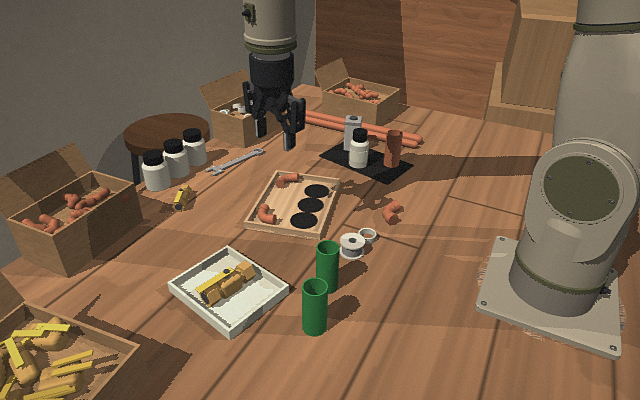

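>>> play_rows(increments="0 0 0 -0.12;0 0 0 -0.12;0 0 0 -0.12;0 0 0 -0.12;0 -0.02 -0.011 -0.02;0 -0.034 -0.019 0;0 -0.038 -0.022 0;0 -0.038 -0.022 0;0 -0.038 -0.022 0;0 -0.038 -0.022 0;0 -0.038 -0.022 0;0 -0.038 -0.022 0;0 -0.038 -0.022 0;0 -0.03 -0.016 0;0 -0.015 -0.008 0;0 0 0 0;0 0 0 0", squeeze=40)

```text
clock: 29.65
position: [0.4448, -0.2873, 0.2277]
ee_rot: [-0.121, 0.691, 0.111, 0.704]
ft_force: [-0.0, 1.4, 0.8]
grip_width: 0.795
```

```bash
python3 g.py 0.425 -0.3112 0.15 0.26
```

```text
t 29.65 p [ 0.4448 -0.2873  0.2277] yaw 0.3301 tilt 1.33 F [-0.   1.4  0.8] w 0.795 q7 0.77
turn x (rad) 0.0701  tool shift now [ 0.0776 -0.0148 -0.0277]
 tool shift after turn [ 0.0776 -0.0167 -0.0265]
```

>>> play_rows(increments="0 0 0 0.068;0.02 -0.014 -0.022 0;0.03 -0.005 -0.006 0;0.02 0 0 0;0 0 0 0")

```text
clock: 30.15
position: [0.4305, -0.3036, 0.1568]
ee_rot: [-0.102, 0.692, 0.093, 0.708]
ft_force: [-0.2, 0.2, 0.2]
grip_width: 0.801
```

```bash
python3 g.py 0.425 -0.3112 0.078 0.26
```

```text
t 30.15 p [ 0.4305 -0.3036  0.1568] yaw 0.2764 tilt 1.51 F [-0.2  0.2  0.2] w 0.801 q7 0.74
turn x (rad) 0.0164  tool shift now [ 0.0787 -0.0046 -0.009 ]
 tool shift after turn [ 0.0787 -0.0047 -0.0089]
```

>>> play_rows(increments="0.005 -0.007 -0.008 0.012;0.03 -0.001 -0.002 0;0.03 0 0 0;0.013 0 0 0;0 0 0 0")

```text
clock: 30.65
position: [0.4294, -0.3141, 0.0817]
ee_rot: [-0.101, 0.69, 0.088, 0.711]
ft_force: [-0.1, 0.9, 0.3]
grip_width: 0.798
```

```bash
python3 g.py 0.425 -0.3112 0.078 0.26
```

```text
t 30.65 p [ 0.4294 -0.3141  0.0817] yaw 0.269 tilt 1.95 F [-0.1  0.9  0.3] w 0.798 q7 0.71
turn x (rad) 0.009  tool shift now [ 0.0036  0.004  -0.0036]
 tool shift after turn [ 0.0036  0.004  -0.0036]
```

>>> play_rows(increments="0.003 0.003 -0.003 0;0 0 0 0;0 0 0 0;0 0 0 0;0 0 0 0;0 0 0 0;0 0 0 0;0 0 0 0", hand=1)

```text
clock: 31.45
position: [0.4274, -0.313, 0.083]
ee_rot: [-0.103, 0.689, 0.087, 0.712]
ft_force: [0.6, -0.1, -2.2]
grip_width: 0.477
```

>>> play_rows(increments="-0.02 0 0 0;-0.03 0 0 0;-0.04 0 0 0;-0.04 0 0 0;0 0 0 0")

```text
clock: 31.95
position: [0.4218, -0.3097, 0.216]
ee_rot: [-0.101, 0.69, 0.088, 0.711]
ft_force: [0.0, -0.3, -2.9]
grip_width: 0.473
```

```bash
python3 g.py 0.506 0.033 0.2 0.255
```

```text
t 31.95 p [ 0.4218 -0.3097  0.216 ] yaw 0.2698 tilt 2.01 F [ 0.  -0.3 -2.9] w 0.473 q7 0.78
turn x (rad) 0.0148  tool shift now [0.0139 0.3083 0.172 ]
 tool shift after turn [0.0139 0.3108 0.1675]
```

>>> play_rows(increments="0 0 0 0.015;0 0.02 0.011 0;0 0.034 0.018 0;0 0.037 0.02 0;0 0.037 0.02 0;0 0.037 0.02 0;0 0.037 0.02 0;0 0.037 0.02 0;0 0.03 0.017 0;0 0.015 0.008 0;0 0 0 0;0 0 0 0")

```text
clock: 33.15
position: [0.4971, 0.0153, 0.2001]
ee_rot: [-0.089, 0.697, 0.082, 0.707]
ft_force: [0.1, -0.3, -2.7]
grip_width: 0.477
```

```bash
python3 g.py 0.507 0.029 0.085 0.255
```

```text
t 33.15 p [0.4971 0.0153 0.2001] yaw 0.2429 tilt 1.03 F [ 0.1 -0.3 -2.7] w 0.477 q7 0.04
turn x (rad) -0.0121  tool shift now [0.1151 0.0123 0.0113]
 tool shift after turn [0.1151 0.0122 0.0115]
```

>>> play_rows(increments="0.02 0.013 0.011 -0.01;0.03 0.003 0 0;0.03 0 0 0;0.015 0 0 0;0 0 0 0")

```text
clock: 33.65
position: [0.5044, 0.0256, 0.0993]
ee_rot: [-0.09, 0.698, 0.081, 0.706]
ft_force: [0.2, -1.0, -2.1]
grip_width: 0.474
```

```bash
python3 g.py 0.507 0.029 0.085 0.255
```

```text
t 33.65 p [0.5044 0.0256 0.0993] yaw 0.2428 tilt 0.97 F [ 0.2 -1.  -2.1] w 0.474 q7 -0.07
turn x (rad) -0.0122  tool shift now [0.0143 0.0028 0.0032]
 tool shift after turn [0.0143 0.0028 0.0033]
```

>>> play_rows(increments="0.010 0.004 0.002 0;0.004 0 0 0;0 0 0 0")

```text
clock: 33.95
position: [0.506, 0.0279, 0.0852]
ee_rot: [-0.089, 0.698, 0.08, 0.706]
ft_force: [-1.1, 1.1, -1.7]
grip_width: 0.479
```

```bash
python3 g.py 0.507 0.029 0.085 0.255;python3 -c "
from h import *
c=cam('side'); i=c['img']
cv2.imwrite('pics/i_side.png',cv2.resize(i[120:250,230:390],None,fx=4,fy=4))
"
```

```text
t 33.95 p [0.506  0.0279 0.0852] yaw 0.2391 tilt 1.03 F [-1.1  1.1 -1.7] w 0.479 q7 -0.1
turn x (rad) -0.0159  tool shift now [0.0002 0.0008 0.0012]
 tool shift after turn [0.0002 0.0008 0.0012]
```

View pics/i_side.png

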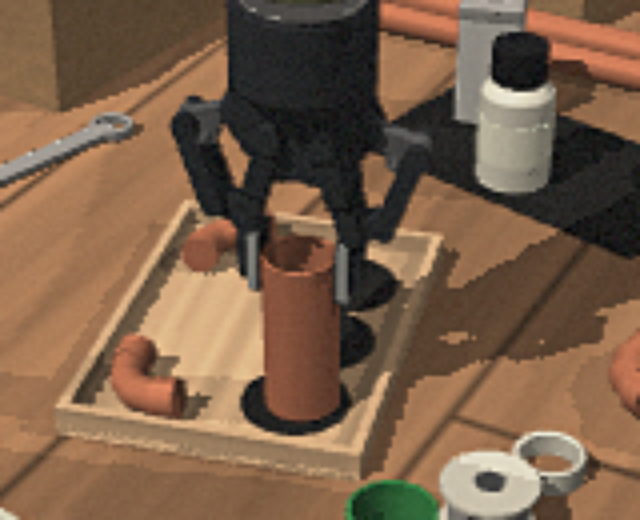

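>>> play_rows(increments="0.003 0.001 0.001 0;0 0 0 0")

```text
clock: 34.2
position: [0.5077, 0.0293, 0.0834]
ee_rot: [-0.089, 0.697, 0.079, 0.707]
ft_force: [0.1, 0.4, -1.6]
grip_width: 0.473
```

>>> play_rows(increments="0 0 0 0;0 0 0 0;0 0 0 0;0 0 0 0", hand=-0.6)

```text
clock: 34.6
position: [0.509, 0.0295, 0.0848]
ee_rot: [-0.089, 0.696, 0.079, 0.708]
ft_force: [0.0, 0.6, -0.5]
grip_width: 0.8
```

>>> play_rows(increments="-0.03 0 0 0;-0.04 0 0 0;-0.045 0 0 0;-0.015 -0.02 -0.004 0;0 -0.04 -0.01 0;0 -0.045 -0.011 0;0 -0.045 -0.011 0;0 -0.045 -0.011 0;0 -0.04 -0.01 0;0 -0.025 -0.006 0;0 0 0 0;0 0 0 0")

```text
clock: 35.8
position: [0.5074, -0.2455, 0.2253]
ee_rot: [-0.092, 0.695, 0.08, 0.709]
ft_force: [0.6, 0.3, -0.0]
grip_width: 0.799
```

```bash
python3 g.py 0.506 -0.2665 0.15 0.255; python3 -c "
from h import *
c=cam('side'); i=c['img']
cv2.imwrite('pics/j_side.png',cv2.resize(i[50:250,230:430],None,fx=3,fy=3))
"
```

```text
t 35.8 p [ 0.5074 -0.2455  0.2253] yaw 0.2442 tilt 1.51 F [ 0.6  0.3 -0. ] w 0.799 q7 0.52
turn x (rad) -0.0108  tool shift now [ 0.0756 -0.0186 -0.0078]
 tool shift after turn [ 0.0756 -0.0185 -0.008 ]
```

View pics/j_side.png

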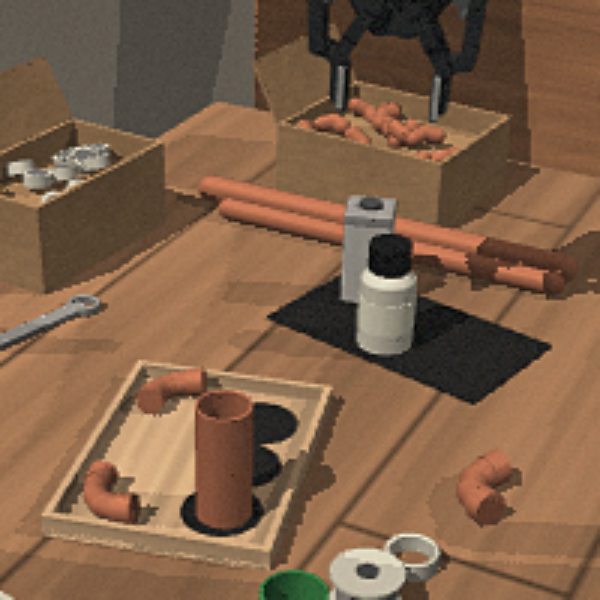

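Sleeve is back on its pad, at about (225,520) in the zoom. Next the jar.

>>> play_rows(increments="0.02 -0.017 -0.008 -0.01;0.03 -0.003 0 0;0.02 0 0 0;0 0 0 0")

```text
clock: 36.25
position: [0.5082, -0.263, 0.1553]
ee_rot: [-0.099, 0.693, 0.086, 0.709]
ft_force: [-0.8, -0.0, 0.4]
grip_width: 0.802
```

```bash
python3 g.py 0.506 -0.2665 0.085 0.255
```

```text
t 36.25 p [ 0.5082 -0.263   0.1553] yaw 0.2627 tilt 1.69 F [-0.8 -0.   0.4] w 0.802 q7 0.53
turn x (rad) 0.0077  tool shift now [ 0.0702 -0.0013 -0.0045]
 tool shift after turn [ 0.0702 -0.0014 -0.0045]
```

>>> play_rows(increments="0.02 -0.003 -0.004 0.007;0.03 0 0 0;0.018 0 0 0;0 0 0 0")

```text
clock: 36.65
position: [0.5105, -0.2638, 0.0905]
ee_rot: [-0.1, 0.691, 0.085, 0.711]
ft_force: [0.1, -0.1, -0.4]
grip_width: 0.802
```

```bash
python3 g.py 0.506 -0.2665 0.085 0.255
```

```text
t 36.65 p [ 0.5105 -0.2638  0.0905] yaw 0.2624 tilt 2.0 F [ 0.1 -0.1 -0.4] w 0.802 q7 0.5
turn x (rad) 0.0074  tool shift now [ 0.0054 -0.0014 -0.0052]
 tool shift after turn [ 0.0054 -0.0014 -0.0052]
```

>>> play_rows(increments="0.005 -0.001 -0.005 0;0.001 0 -0.001 0;0 0 0 0")

```text
clock: 36.95
position: [0.5069, -0.2657, 0.0881]
ee_rot: [-0.101, 0.689, 0.085, 0.712]
ft_force: [0.3, 0.3, -0.3]
grip_width: 0.8
```

>>> play_rows(increments="0 0 0 0;0 0 0 0;0 0 0 0;0 0 0 0;0 0 0 0;0 0 0 0;0 0 0 0", hand=1)

```text
clock: 37.65
position: [0.5075, -0.2662, 0.09]
ee_rot: [-0.102, 0.689, 0.084, 0.713]
ft_force: [-0.6, -0.1, 0.2]
grip_width: 0.435
```

>>> play_rows(increments="-0.02 0 0 0;-0.03 0 0 0;-0.04 0 0 0;-0.04 0 0 0;0 0 0 0")

```text
clock: 38.15
position: [0.5015, -0.2626, 0.2223]
ee_rot: [-0.1, 0.69, 0.086, 0.711]
ft_force: [0.4, 0.1, -1.8]
grip_width: 0.432
```

```bash
python3 g.py 0.5235 -0.0285 0.2 0.255
```

```text
t 38.15 p [ 0.5015 -0.2626  0.2223] yaw 0.2651 tilt 2.08 F [ 0.4  0.1 -1.8] w 0.432 q7 0.57
turn x (rad) 0.0101  tool shift now [0.0192 0.2207 0.0819]
 tool shift after turn [0.0192 0.2215 0.0797]
```

>>> play_rows(increments="0 0 0 0.01;0 0.02 0.007 0;0 0.03 0.011 0;0 0.037 0.013 0;0 0.037 0.014 0;0 0.037 0.013 0;0 0.03 0.011 0;0 0.02 0.007 0;0 0 0 0;0 0 0 0")

```text
clock: 39.15
position: [0.5185, -0.0317, 0.2084]
ee_rot: [-0.093, 0.695, 0.082, 0.708]
ft_force: [-0.4, -1.0, -2.2]
grip_width: 0.431
```

```bash
python3 g.py 0.5243 -0.0295 0.092 0.255
```

```text
t 39.15 p [ 0.5185 -0.0317  0.2084] yaw 0.2477 tilt 1.35 F [-0.4 -1.  -2.2] w 0.431 q7 0.12
turn x (rad) -0.0073  tool shift now [0.1165 0.0027 0.0043]
 tool shift after turn [0.1165 0.0027 0.0043]
```

>>> play_rows(increments="0.02 0.003 0.004 -0.007;0.03 0.002 0 0;0.03 0 0 0;0.015 0 0 0;0 0 0 0")

```text
clock: 39.65
position: [0.522, -0.0326, 0.1075]
ee_rot: [-0.093, 0.696, 0.082, 0.707]
ft_force: [-0.6, 0.1, -0.4]
grip_width: 0.432
```

```bash
python3 g.py 0.5243 -0.0295 0.092 0.255
```

```text
t 39.65 p [ 0.522  -0.0326  0.1075] yaw 0.247 tilt 1.25 F [-0.6  0.1 -0.4] w 0.432 q7 0.05
turn x (rad) -0.008  tool shift now [0.0155 0.0027 0.0028]
 tool shift after turn [0.0155 0.0027 0.0028]
```

>>> play_rows(increments="0.010 0.003 0.002 0;0.006 0 0 0;0.002 0 0 0;0 0 0 0")

```text
clock: 40.05
position: [0.5255, -0.0312, 0.093]
ee_rot: [-0.092, 0.696, 0.079, 0.708]
ft_force: [-0.1, -0.1, -1.4]
grip_width: 0.43
```

```bash
python3 g.py 0.5243 -0.0295 0.092 0.255;python3 -c "
from h import *
c=cam('side'); i=c['img']
cv2.imwrite('pics/k_side.png',cv2.resize(i[120:250,230:390],None,fx=4,fy=4))
"
```

```text
t 40.05 p [ 0.5255 -0.0312  0.093 ] yaw 0.2436 tilt 1.48 F [-0.1 -0.1 -1.4] w 0.43 q7 0.02
turn x (rad) -0.0114  tool shift now [ 0.001   0.002  -0.0008]
 tool shift after turn [ 0.001   0.002  -0.0007]
```

View pics/k_side.png

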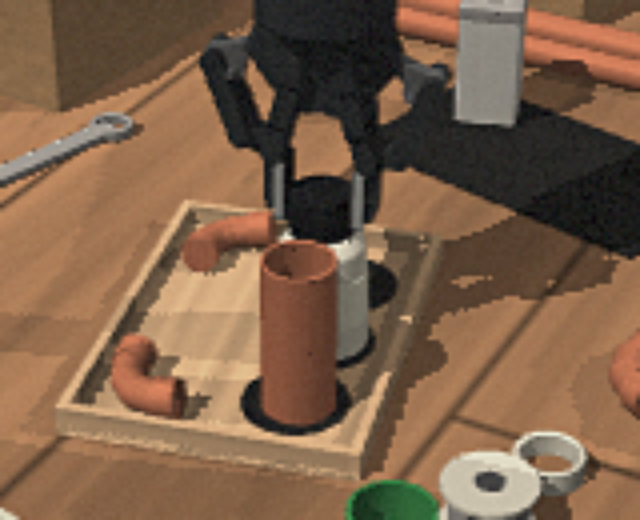

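>>> play_rows(increments="0.003 0.002 0 0;0 0 0 0")

```text
clock: 40.3
position: [0.5267, -0.0302, 0.0925]
ee_rot: [-0.093, 0.694, 0.078, 0.709]
ft_force: [0.1, 0.0, -2.2]
grip_width: 0.433
```

>>> play_rows(increments="0 0 0 0;0 0 0 0;0 0 0 0;0 0 0 0", hand=-0.7)

```text
clock: 40.7
position: [0.5273, -0.0302, 0.0926]
ee_rot: [-0.093, 0.694, 0.078, 0.71]
ft_force: [-0.2, 0.7, -0.9]
grip_width: 0.849
```

>>> play_rows(increments="-0.03 0 0 0;-0.04 0 0 0;-0.045 0 0 0;-0.01 -0.02 -0.003 0;0 -0.04 -0.006 0;0 -0.045 -0.007 0;0 -0.045 -0.007 0;0 -0.045 -0.007 0;0 -0.045 -0.007 0;0 -0.04 -0.006 0;0 -0.025 -0.004 -0.06;0 0 0 0;0 0 0 0")

```text
clock: 42.0
position: [0.5528, -0.3456, 0.2269]
ee_rot: [-0.116, 0.691, 0.101, 0.706]
ft_force: [-0.2, 0.5, -0.4]
grip_width: 0.85
```

```bash
python3 g.py 0.5595 -0.343 0.15 0.313; python3 -c "
from h import *
c=cam('side'); i=c['img']
cv2.imwrite('pics/l_side.png',cv2.resize(i[50:250,230:430],None,fx=3,fy=3))
"
```

```text
t 42.0 p [ 0.5528 -0.3456  0.2269] yaw 0.3089 tilt 1.74 F [-0.2  0.5 -0.4] w 0.85 q7 0.66
turn x (rad) -0.0041  tool shift now [0.0769 0.0024 0.0058]
 tool shift after turn [0.0769 0.0023 0.0058]
```

View pics/l_side.png

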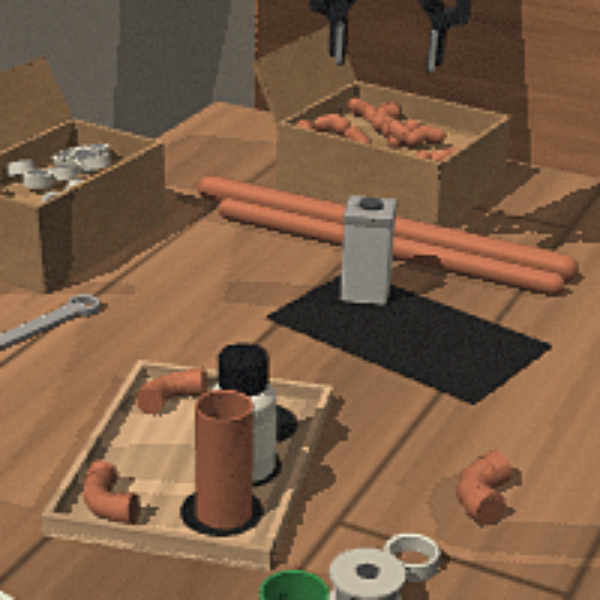

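Jar back upright at about (250,450) in the zoom. Next the tin.

>>> play_rows(increments="0.02 0.001 0.003 -0.004;0.03 0 0 0;0.02 0 0 0;0 0 0 0")

```text
clock: 42.45
position: [0.5589, -0.3395, 0.1566]
ee_rot: [-0.12, 0.69, 0.104, 0.706]
ft_force: [1.1, 1.7, 0.4]
grip_width: 0.854
```

```bash
python3 g.py 0.5595 -0.343 0.077 0.313
```

```text
t 42.45 p [ 0.5589 -0.3395  0.1566] yaw 0.3177 tilt 1.88 F [1.1 1.7 0.4] w 0.854 q7 0.63
turn x (rad) 0.0047  tool shift now [ 0.0796 -0.0015 -0.0021]
 tool shift after turn [ 0.0796 -0.0015 -0.002 ]
```

>>> play_rows(increments="0.025 -0.003 -0.003 0;0.03 -0.002 -0.002 0;0.02 0 0 0;0.002 0 0 0;0 0 0 0")

```text
clock: 42.95
position: [0.5619, -0.3432, 0.0848]
ee_rot: [-0.123, 0.687, 0.104, 0.708]
ft_force: [-0.1, 0.1, -0.0]
grip_width: 0.854
```

```bash
python3 g.py 0.5595 -0.343 0.077 0.313
```

```text
t 42.95 p [ 0.5619 -0.3432  0.0848] yaw 0.3229 tilt 2.27 F [-0.1  0.1 -0. ] w 0.854 q7 0.61
turn x (rad) 0.0099  tool shift now [ 0.0078  0.0012 -0.0024]
 tool shift after turn [ 0.0078  0.0011 -0.0024]
```

>>> play_rows(increments="0.007 0.001 -0.003 0.008;0.001 0 0 0;0 0 0 0")

```text
clock: 43.25
position: [0.5607, -0.3433, 0.0804]
ee_rot: [-0.121, 0.686, 0.1, 0.71]
ft_force: [0.4, 0.9, 0.4]
grip_width: 0.848
```

>>> play_rows(increments="0 0 0 0;0 0 0 0;0 0 0 0;0 0 0 0;0 0 0 0;0 0 0 0;0 0 0 0", hand=1)

```text
clock: 43.95
position: [0.5609, -0.3438, 0.0818]
ee_rot: [-0.121, 0.686, 0.1, 0.71]
ft_force: [-0.8, 0.5, 1.3]
grip_width: 0.511
```

>>> play_rows(increments="-0.02 0 0 0;-0.03 0 0 0;-0.04 0 0 0;-0.04 0 0 0;0 0 0 0")

```text
clock: 44.45
position: [0.5544, -0.3393, 0.2125]
ee_rot: [-0.12, 0.688, 0.102, 0.709]
ft_force: [0.8, -1.4, -2.1]
grip_width: 0.507
```

```bash
python3 g.py 0.5375 -0.0883 0.2 0.3
```

```text
t 44.45 p [ 0.5544 -0.3393  0.2125] yaw 0.3152 tilt 2.25 F [ 0.8 -1.4 -2.1] w 0.507 q7 0.65
turn x (rad) 0.0152  tool shift now [0.0068 0.2442 0.0614]
 tool shift after turn [0.0068 0.2451 0.0577]
```

>>> play_rows(increments="0 0 0 0.015;0 0.02 0.005 0;0 0.035 0.008 0;0 0.04 0.01 0;0 0.04 0.01 0;0 0.04 0.01 0;0 0.035 0.008 0;0 0.02 0.005 0;0 0 0 0;0 0 0 0")

```text
clock: 45.45
position: [0.5349, -0.0946, 0.1943]
ee_rot: [-0.109, 0.694, 0.096, 0.706]
ft_force: [1.0, -0.8, -2.8]
grip_width: 0.511
```

```bash
python3 g.py 0.538 -0.091 0.084 0.3
```

```text
t 45.45 p [ 0.5349 -0.0946  0.1943] yaw 0.2906 tilt 1.42 F [ 1.  -0.8 -2.8] w 0.511 q7 0.26
turn x (rad) -0.0094  tool shift now [0.1103 0.0048 0.0025]
 tool shift after turn [0.1103 0.0048 0.0025]
```

>>> play_rows(increments="0.02 0.004 0.003 -0.009;0.03 0.001 0 0;0.03 0 0 0;0.012 0 0 0;0 0 0 0")

```text
clock: 45.95
position: [0.5377, -0.0964, 0.0972]
ee_rot: [-0.109, 0.694, 0.096, 0.705]
ft_force: [0.3, -0.4, -1.4]
grip_width: 0.507
```

```bash
python3 g.py 0.538 -0.091 0.084 0.3
```

```text
t 45.95 p [ 0.5377 -0.0964  0.0972] yaw 0.2909 tilt 1.36 F [ 0.3 -0.4 -1.4] w 0.507 q7 0.19
turn x (rad) -0.0091  tool shift now [0.0132 0.0054 0.0017]
 tool shift after turn [0.0132 0.0054 0.0018]
```

>>> play_rows(increments="0.009 0.005 0.001 0;0.005 0.001 0 0;0.002 0 0 0;0 0 0 0")

```text
clock: 46.35
position: [0.5391, -0.0915, 0.085]
ee_rot: [-0.109, 0.693, 0.094, 0.706]
ft_force: [-0.2, 1.0, -2.5]
grip_width: 0.509
```

```bash
python3 g.py 0.538 -0.091 0.084 0.3
```

```text
t 46.35 p [ 0.5391 -0.0915  0.085 ] yaw 0.2887 tilt 1.6 F [-0.2  1.  -2.5] w 0.509 q7 0.17
turn x (rad) -0.0113  tool shift now [ 0.0009  0.0008 -0.0009]
 tool shift after turn [ 0.0009  0.0008 -0.0009]
```

Release, rise and clear away to the right-front for a look.

>>> play_rows(increments="0.003 0 -0.001 0;0 0 0 0")

```text
clock: 46.55
position: [0.5401, -0.0917, 0.0845]
ee_rot: [-0.11, 0.692, 0.093, 0.707]
ft_force: [0.7, -0.5, -2.5]
grip_width: 0.511
```

>>> play_rows(increments="0 0 0 0;0 0 0 0;0 0 0 0;0 0 0 0", hand=-0.7)

```text
clock: 46.95
position: [0.5411, -0.0919, 0.0853]
ee_rot: [-0.11, 0.691, 0.093, 0.708]
ft_force: [-0.2, -0.3, 0.4]
grip_width: 0.847
```

>>> play_rows(increments="-0.03 0 0 0;-0.04 0 0 0;-0.045 0 0 0;-0.02 -0.02 0 0;0 -0.04 0 0;0 -0.045 -0.01 0;0 -0.045 -0.01 0;0 -0.045 -0.01 0;0 -0.045 -0.01 0;0 -0.045 -0.01 0;0 -0.045 -0.01 0;0 -0.03 -0.01 0;0 0 0 0;0 0 0 0")

```text
clock: 48.35
position: [0.5745, -0.4668, 0.2321]
ee_rot: [-0.112, 0.691, 0.095, 0.708]
ft_force: [0.6, 0.8, -0.2]
grip_width: 0.85
```

```bash
python3 -c "
from h import *
o=get_obs();print(o['clock'],o['position'],np.round(o['ft_force'],1))
for n in('side','top'):
    c=cam(n); i=c['img']
    if n=='top':
        cv2.imwrite('pics/m_top.png',cv2.resize(i[95:225,262:412],None,fx=5,fy=4.6,interpolation=cv2.INTER_CUBIC))
        cv2.imwrite('pics/m_box.png',cv2.resize(i[115:235,130:240],None,fx=5,fy=5,interpolation=cv2.INTER_CUBIC))
    else: cv2.imwrite('pics/m_side.png',cv2.resize(i[130:350,150:400],None,fx=3,fy=2.7))
"
```

```text
48.35 [ 0.57454552 -0.46677815  0.23210451] [ 0.6  0.8 -0.2]
```

View pics/m_top.png

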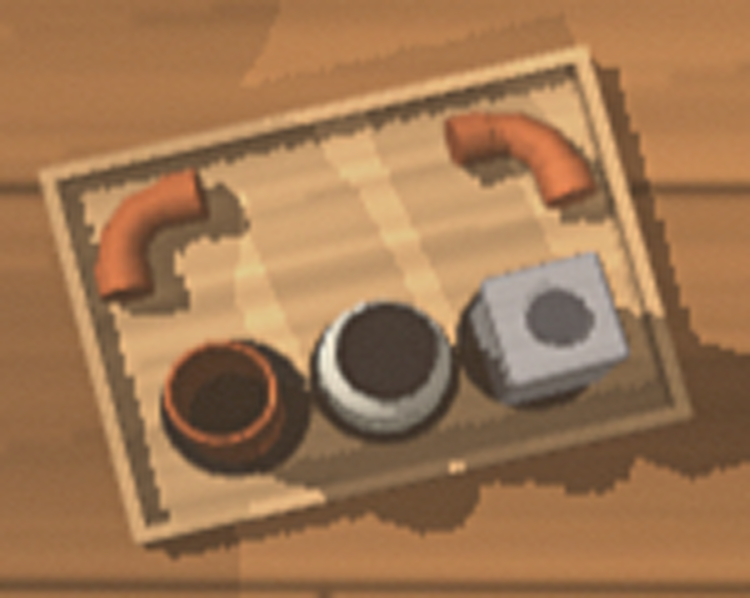

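View pics/m_box.png

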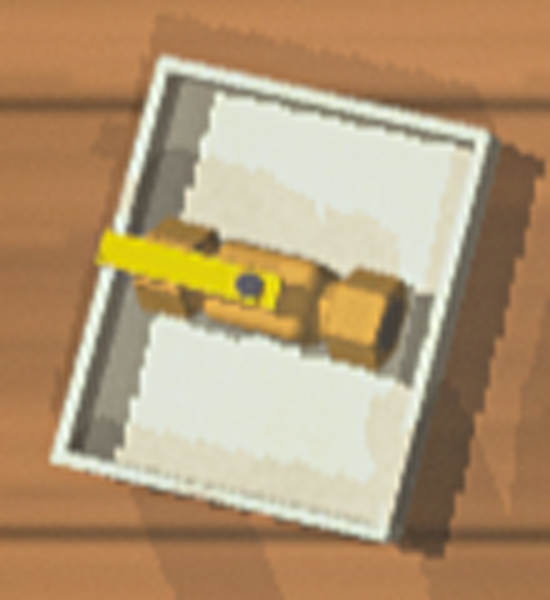

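View pics/m_side.png

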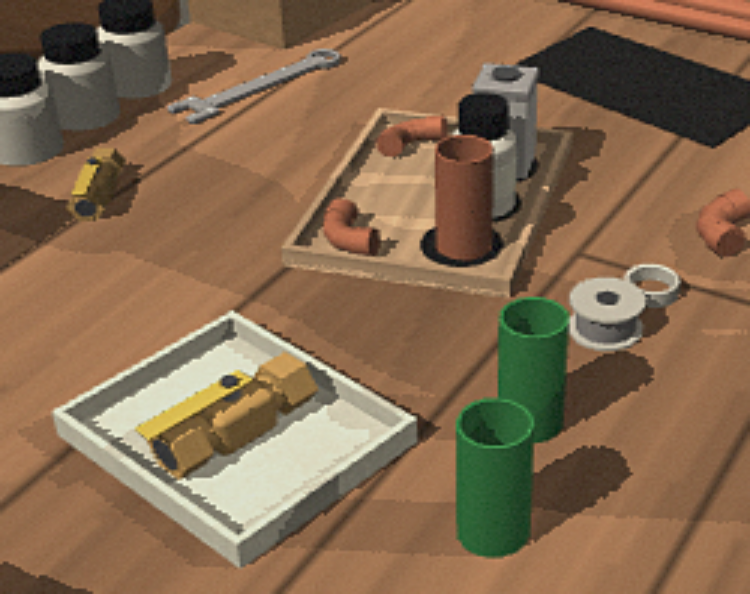

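```bash
python3 -c "
from h import *
c=cam('top')
p=lambda x,y,z: ray(c,130+(x+.5)/5-.5,115+(y+.5)/5-.5,z)[:2]
C=np.mean([p(163,60,.022),p(492,135,.022),p(397,540,.022),p(55,462,.022)],0)
w=p(250,286,.052); a=-.23; R=np.array([[np.cos(a),-np.sin(a)],[np.sin(a),np.cos(a)]])
print('box',C,'valve',w,R.T@(w-C)); print(workorder.hand_in())"
```

```text
box [0.52353804 0.2824316 ] valve [0.52450103 0.28317813] [0.00076744 0.00094641]
the job is handed in; nothing more can be done
None
```

The job is handed in at about 48.5 s of the 138 s allowed. I moved the tin, jar and sleeve to the side mat and laid the valve lever up in the job box. Then I put the sleeve, jar and tin back upright on the pads they came from, and nothing tipped.

- **Valve:** the last top picture puts it about 1 mm from the box centre. Both views show it lying flat with the lever up; I judged flatness by eye and did not measure it.
- **Tall things:** by pixel comparison with the starting picture, the sleeve is within about 1 mm of its start, and the jar and tin within about 3 mm. All three look upright.
- **Arm:** it was open and clear of everything, reading only about 1 N at the wrist.

No check failed. Two readings were less clean:

- **Tool tilt:** it drifted up to about 2.4° during the run, still within limits.
- **Wrist force:** it never clearly showed the moment an object touched down, so I judged placing heights from the recorded grasp heights and the pictures.

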